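# Load the inspection pallet, fit its keeper and latch it

### The arm

A 6-joint arm with a two-finger parallel gripper is mounted at the origin on a cart in front of the work surface, level with it; the furniture and walls round the work are solid. World frame = base frame: x ahead of the robot, y to its left, z up, the work surface at z = 0. Lengths are in m, angles in rad, forces in N, time in s.
With the tool pointing down it reaches from about 0.375 to 0.9 m from the base axis. Payload 3.1 kg.
Tool frame: the origin (TCP) lies midway between the tips of the shut fingers; the grasp point (between the pads) lies robot.grip_depth behind it (robot.grip_depth is the distance from the TCP to the grasp point, in m); z points along the fingers, y is the line along which they close (so a half turn about z gives the same grasp; the last joint's range is limited). The gripper opens to 87 mm and grips with 3 to 60 N. Pads are 19 mm wide; open, the fingers measure 117 mm over their backs; the gripper's body (75 mm by 190 mm) begins 51 mm behind the grasp point.
Start: joints at [0.986, 0.527, 1.433, -0, 1.181, -0.178], TCP at [0.247, 0.574, 0.223] pointing down, gripper open.
Joint ranges: [-3.08, 3.08], [-0.75, 2.2], [0.22, 2.44], [-1.43, 4.57], [0, 2.65], [-2.85, 2.85]. Speed limits (rad/s): [2.79, 2.79, 3.14, 3.14, 3.14, 3.14].

### API

Orientations are given as a unit quaternion [x, y, z, w].
In Python, from rig import robot gives the robot as it stands.
- The arm moves only by the shell command python3 nudge.py 'ROWS' [OPENING] [FORCE]. ROWS is a JSON list of rows, 1 to 20 of them, each an object with the fields dx, dy, dz (the shift in m), turn (a turn about the tool's z in rad); a field left out counts as zero; each row shifts and turns the commanded pose from where the row before left it, along the tool's axes as they then stand; what a row does not reach is not made up. A row lasts 1/12 s, in which the tool goes at most 0.0417 m and 0.125 rad, less where a joint would pass 70% of its speed; a pose out of reach is approached as far as the arm can. OPENING is the finger opening in m, set as the command begins (- or left out keeps the last). The fingers move at their own pace and stop on an object; FORCE is the grip in N (left out, the last holds). Time passes only in rows, so rows that do not move let the fingers close. It prints the time, the measured TCP pose, the force, the opening and the grip force at its end. Input that does not fit is refused with a message, and nothing moves.
- robot.get_obs(): the state, without advancing time (a new reading comes with each control period).
- robot.camera(name): name is "scene" or "side" or "wrist"; returns a dict with "img" (480x640x3 uint8, red, green, blue), "fx", "fy", "cx", "cy" (pixels), "k1" (the pictures are not rectified: a ray, as slopes to the right and down, at radius r is drawn at 1 + k1 r^2 times it, then the intrinsics apply), "xyz" and "attitude" of the camera in the world. Camera axes: x right, y down, z forward; pixel columns grow to the right and rows downward; lengths in m; the calibration is good to about 2 mm. A picture is of the moment at which its call begins. There is no depth.
- robot.hand_in(): hands the job in; it is judged then, once.
The state is a dict: "time": time; "q": joint angles; "joint_velocities": joint speeds; "joint_torque": joint torques, N m; "position": TCP position; "tool_rot": TCP orientation; "ft_force": force on the tool from outside, world axes, zero at the start; "moment": the same for the moment, N m; "grip_width": finger opening in m; "grip_force": force on a finger pad.
Only numpy, scipy, OpenCV 4.12 (cv2) and the standard library are available. Lean on these libraries where they do the work, as an engineer would, in place of code of your own. Each camera call takes 0.05 s, during which the arm holds its last target. There are 200 camera calls.

### The job

Load the inspection pallet for measuring: swing its latch (red pin) well clear of the hub and put each bearing housing that lies on the worktop into a nest of its own (any nest), pressed flat down on the raised land, slid up against the nest's two dowels and then against the brass button on the hub. Once all the housings are fully home, turn the blue keeper plate so that its four holes line up with the hub's studs and lower it until it lies flat on the hub and swing the latch back fully over it, with the housings still home. Leave the caliper and the bottles where they are.

Things in the scene. Friction and masses are not known exactly. Their poses are not given: they have to be found in the camera images.
- pallet: fixed grey inspection pallet, 14 mm thick, x -100 to 124, y -124 to 124 mm, with a hub, a swing latch and three nests. Each nest: a raised land 80 x 54 mm, top at z = 18 mm; two upright dowels, diameter 10 mm, tops at z = 30 mm, along one side; a brass stop button, centre at z = 25 mm. Origin: on the worktop under the hub's centre; z up, x away from the robot (turned up to 0.2 rad)
- hub_top (a point): centre of the top face of the square steel hub (64 x 64 mm), at z = 34 mm in the pallet frame; axes as the pallet's. Four upright steel studs, diameter 11 mm, stand round it at x, y = +-18 mm and rise 21 mm above it, the last 6 mm tapered
- nest_left (a point): where a fully home housing's origin lies in the nest on the pallet's +y side, pallet frame (0, 74, 18) mm, housing length along the pallet's y; axes as the pallet's. Slide towards +x to the dowels (at x = 30, y = 50 and 98 mm), then towards -y to the button (on the hub's flank, face 36 mm from the hub's axis)
- nest_right (a point): where a fully home housing's origin lies in the nest on the pallet's -y side, pallet frame (0, -74, 18) mm, housing length along the pallet's y; axes as the pallet's. Slide towards +x to the dowels (at x = 30, y = -50 and -98 mm), then towards +y to the button (on the hub's flank, face 36 mm from the hub's axis)
- nest_far (a point): where a fully home housing's origin lies in the nest on the pallet's +x side, pallet frame (74, 0, 18) mm, housing length along the pallet's x; axes as the pallet's. Slide towards +y to the dowels (at y = 30, x = 50 and 98 mm), then towards -x to the button (on the hub's flank, face 36 mm from the hub's axis)
- housing_0: aluminium bearing housing, 0.25 kg: flange 76 x 50 mm, 14 mm thick; on its centre a round boss of 30 mm diameter whose top is 50 mm above the underside: grip it there. Origin: centre of the underside; x along the 76 mm, y along the 50 mm, z up the boss. Ends and sides are alike. Absent in some starts (2 or 3 are there)
- housing_1: aluminium bearing housing, 0.25 kg: flange 76 x 50 mm, 14 mm thick; on its centre a round boss of 30 mm diameter whose top is 50 mm above the underside: grip it there. Origin: centre of the underside; x along the 76 mm, y along the 50 mm, z up the boss. Ends and sides are alike. Absent in some starts (2 or 3 are there)
- housing_2: aluminium bearing housing, 0.25 kg: flange 76 x 50 mm, 14 mm thick; on its centre a round boss of 30 mm diameter whose top is 50 mm above the underside: grip it there. Origin: centre of the underside; x along the 76 mm, y along the 50 mm, z up the boss. Ends and sides are alike. Absent in some starts (2 or 3 are there)
- keeper: blue keeper plate, about 0.35 kg: disc of 100 mm diameter, 8 mm thick, four through holes of 14.5 mm at its own x, y = +-18 mm, round black handle (29 mm diameter) on its centre up to 53 mm above the underside. Origin: centre of the underside; z up. Fits in any quarter turn; fully down, it lies on the hub top and reaches over the housings' inner ends with 2 mm to spare
- latch (a joint): steel swing latch, an arm 58 mm long turning on a post at x = -85, y = 0 mm of the pallet frame, underside at z = 44 mm, top at 52 mm. 0: parked, pointing to the pallet's -y (end stop); it grows as it swings to 1.571 (end stop): pointing at the hub, over the keeper's rim with 2 mm to spare. Stays where it is left; it bars the keeper's way when over the hub
- latch_pin (a point): top centre of the red upright pin on the latch, 48 mm from the post's axis; diameter 10 mm, 28 mm tall, its top at z = 80 mm in the pallet frame. Take the latch by it, about 1 N moves it
- rack_handle (a point): top of the upright grab handle (diameter 10 mm) at the right end of the grey instrument behind the pallet: fixed, a thing to keep the gripper clear of. The instrument's front runs from here (x 0.63 behind the handle) leftwards and back to x 0.71, 180 mm tall. The free worktop reaches down to x = 0.32 and y = -0.11; right of it a black block rises above the worktop
- caliper: vernier caliper, 210 mm long, lying flat right of the instrument; a bystander
- wash_bottle: white wash bottle with blue cap and bent tube, 206 mm tall, standing; a bystander
- dropper_bottle: dark dropper bottle with pale nozzle, diameter 36 mm, 99 mm tall, standing; a bystander

How it is judged:
On the way, in this order (a step that is already met when the one before it is completed fails the run):
1. every housing present is fully home in a nest of its own and the latch stands clear of the hub (((x of housing_0 in the frame of pallet between 0.0725 and 0.076 m and y of housing_0 in the frame of pallet between -0.002 and 0.0015 m and angle between the x axis of housing_0 and the x axis of pallet, either way round below 0.035 rad) or (x of housing_0 in the frame of pallet between -0.002 and 0.0015 m and y of housing_0 in the frame of pallet between 0.0725 and 0.076 m and angle between the x axis of housing_0 and the y axis of pallet, either way round below 0.035 rad) or (x of housing_0 in the frame of pallet between -0.002 and 0.0015 m and y of housing_0 in the frame of pallet between -0.076 and -0.0725 m and angle between the x axis of housing_0 and the y axis of pallet, either way round below 0.035 rad)) and z of housing_0 in the frame of pallet between 0.0165 and 0.0195 m and angle between each of housing_0, housing_1, housing_2's own z axis and vertical below 0.035 rad and ((x of housing_1 in the frame of pallet between 0.0725 and 0.076 m and y of housing_1 in the frame of pallet between -0.002 and 0.0015 m and angle between the x axis of housing_1 and the x axis of pallet, either way round below 0.035 rad) or (x of housing_1 in the frame of pallet between -0.002 and 0.0015 m and y of housing_1 in the frame of pallet between 0.0725 and 0.076 m and angle between the x axis of housing_1 and the y axis of pallet, either way round below 0.035 rad) or (x of housing_1 in the frame of pallet between -0.002 and 0.0015 m and y of housing_1 in the frame of pallet between -0.076 and -0.0725 m and angle between the x axis of housing_1 and the y axis of pallet, either way round below 0.035 rad)) and z of housing_1 in the frame of pallet between 0.0165 and 0.0195 m and ((x of housing_2 in the frame of pallet between 0.0725 and 0.076 m and y of housing_2 in the frame of pallet between -0.002 and 0.0015 m and angle between the x axis of housing_2 and the x axis of pallet, either way round below 0.035 rad) or (x of housing_2 in the frame of pallet between -0.002 and 0.0015 m and y of housing_2 in the frame of pallet between 0.0725 and 0.076 m and angle between the x axis of housing_2 and the y axis of pallet, either way round below 0.035 rad) or (x of housing_2 in the frame of pallet between -0.002 and 0.0015 m and y of housing_2 in the frame of pallet between -0.076 and -0.0725 m and angle between the x axis of housing_2 and the y axis of pallet, either way round below 0.035 rad)) and z of housing_2 in the frame of pallet between 0.0165 and 0.0195 m and value of joint latch below 0.8 rad), for 0.2 s.
2. the keeper plate lies flat on the hub, over the studs (z of keeper in the frame of pallet between 0.0325 and 0.0355 m and angle between keeper's own z axis and vertical below 0.035 rad and horizontal distance between keeper and hub_top below 0.005 m), for 0.2 s.
3. the latch is swung over the keeper (value of joint latch above 1.35 rad), for 0.2 s.
At the end, for the whole second after the job is handed in: Every housing flat on a land (height within 1.5 mm, tilt under 2 degrees), under 2 mm from touching dowels and button, square within 2 degrees; the keeper's underside within 1.5 mm of the hub top, level within 2 degrees, centred within 5 mm; latch above 1.35 rad; all at rest (all of step 2 and ((x of housing_0 in the frame of pallet between 0.0725 and 0.076 m and y of housing_0 in the frame of pallet between -0.002 and 0.0015 m and angle between the x axis of housing_0 and the x axis of pallet, either way round below 0.035 rad) or (x of housing_0 in the frame of pallet between -0.002 and 0.0015 m and y of housing_0 in the frame of pallet between 0.0725 and 0.076 m and angle between the x axis of housing_0 and the y axis of pallet, either way round below 0.035 rad) or (x of housing_0 in the frame of pallet between -0.002 and 0.0015 m and y of housing_0 in the frame of pallet between -0.076 and -0.0725 m and angle between the x axis of housing_0 and the y axis of pallet, either way round below 0.035 rad)) and z of housing_0 in the frame of pallet between 0.0165 and 0.0195 m and angle between each of housing_0, housing_1, housing_2's own z axis and vertical below 0.035 rad and ((x of housing_1 in the frame of pallet between 0.0725 and 0.076 m and y of housing_1 in the frame of pallet between -0.002 and 0.0015 m and angle between the x axis of housing_1 and the x axis of pallet, either way round below 0.035 rad) or (x of housing_1 in the frame of pallet between -0.002 and 0.0015 m and y of housing_1 in the frame of pallet between 0.0725 and 0.076 m and angle between the x axis of housing_1 and the y axis of pallet, either way round below 0.035 rad) or (x of housing_1 in the frame of pallet between -0.002 and 0.0015 m and y of housing_1 in the frame of pallet between -0.076 and -0.0725 m and angle between the x axis of housing_1 and the y axis of pallet, either way round below 0.035 rad)) and z of housing_1 in the frame of pallet between 0.0165 and 0.0195 m and ((x of housing_2 in the frame of pallet between 0.0725 and 0.076 m and y of housing_2 in the frame of pallet between -0.002 and 0.0015 m and angle between the x axis of housing_2 and the x axis of pallet, either way round below 0.035 rad) or (x of housing_2 in the frame of pallet between -0.002 and 0.0015 m and y of housing_2 in the frame of pallet between 0.0725 and 0.076 m and angle between the x axis of housing_2 and the y axis of pallet, either way round below 0.035 rad) or (x of housing_2 in the frame of pallet between -0.002 and 0.0015 m and y of housing_2 in the frame of pallet between -0.076 and -0.0725 m and angle between the x axis of housing_2 and the y axis of pallet, either way round below 0.035 rad)) and z of housing_2 in the frame of pallet between 0.0165 and 0.0195 m and value of joint latch above 1.35 rad and linear speed of each of housing_0, housing_1, housing_2, keeper below 0.02 m/s).
It fails at once if the caliper is moved by more than 3 cm or tipped (distance of caliper from where it was at the start of the episode above 0.03 m or angle between caliper's own z axis and vertical above 0.4 rad).
It fails at once if the wash bottle is moved by more than 3 cm or tipped (distance of wash_bottle from where it was at the start of the episode above 0.03 m or angle between wash_bottle's own z axis and vertical above 0.4 rad).
It fails at once if the dropper bottle is moved by more than 3 cm or tipped (distance of dropper_bottle from where it was at the start of the episode above 0.03 m or angle between dropper_bottle's own z axis and vertical above 0.4 rad).
Of housing_0, housing_1, housing_2 only 2 to 3 are there at a start; the rules pass over those that are not, and their reading is None.
At some moment in a run one of keeper may be knocked a few centimetres aside while the robot is not near it.
Once in a run the grip may slacken for a moment while it holds something.
It also fails if it takes over 210 s, if anything falls off the work surface, if the arm or the gripper's body presses on something with over 40 N, if the wrist force passes 120 N, or if a joint passes its speed limit or range.

## Working session

There is one attempt and no reset: what is moved stays moved. The work goes in short steps, Python scripts to look and compute and a shell command to move; the robot and the scene stay as the last step left them, time stands still between calls to the robot, and variables do not carry over. Pictures are saved under pics/ and viewed, at most 14 in all, crops included, and the job is handed in when it is done.

```bash
ls; mkdir -p pics
python3 - <<'E'
from rig import robot
import cv2
print(robot.grip_depth, robot.get_obs())
for n in ["scene","side","wrist"]:
    c=robot.camera(n); cv2.imwrite(f"pics/{n}0.png",c["img"][:,:,::-1]); print(n,{k:v for k,v in c.items() if k!="img"})
E
```

```text
nudge.py
pics
rig.py
0.0187 {'time': 0.0, 'q': array([ 9.85497942e-01,  5.28463162e-01,  1.43386647e+00, -1.12905092e-05,
        1.18139861e+00, -1.78524486e-01]), 'joint_velocities': array([ 0.00023327, -0.00027725, -0.00036347,  0.00096131, -0.00094547,
       -0.00024325]), 'joint_torque': array([ 1.32471909e-03, -4.40040922e+01, -1.76596105e+01,  6.35424117e-02,
        5.80999686e-02, -1.62768565e-04]), 'position': array([0.24686883, 0.57339981, 0.22158488]), 'tool_rot': array([ 2.01985401e-01,  9.79387950e-01, -9.92812426e-04, -3.93118381e-04]), 'ft_force': array([-0.41936223, -0.38545114, -0.10426033]), 'moment': array([-0.02476453,  0.00850535,  0.00956992]), 'grip_force': 0.0, 'grip_width': 0.08697473250333855}
scene {'fx': 608.9829888221741, 'fy': 608.9829888221741, 'cx': 319.75587320696565, 'cy': 243.63081567325827, 'k1': 0.01932116882912132, 'xyz': array([-0.30657577, -0.46399391,  0.9031917 ]), 'attitude': array([ 0.7987206 , -0.38892841,  0.20282338, -0.41187712])}
side {'fx': 494.98437144748004, 'fy': 494.98437144748004, 'cx': 316.93627922683413, 'cy': 233.1031438204957, 'k1': 0.035880802378985395, 'xyz': array([0.47449596, 1.07445949, 0.80993451]), 'attitude': array([-0.01924015,  0.90003021, -0.43495269,  0.01978881])}
wrist {'fx': 407.83202418130395, 'fy': 407.83202418130395, 'cx': 317.35684366966734, 'cy': 239.6252311210842, 'k1': -0.008194242488734422, 'xyz': array([0.18526574, 0.60064113, 0.38346168]), 'attitude': array([0.82908251, 0.54504844, 0.06717239, 0.10503453])}
```
View pics/scene0.png

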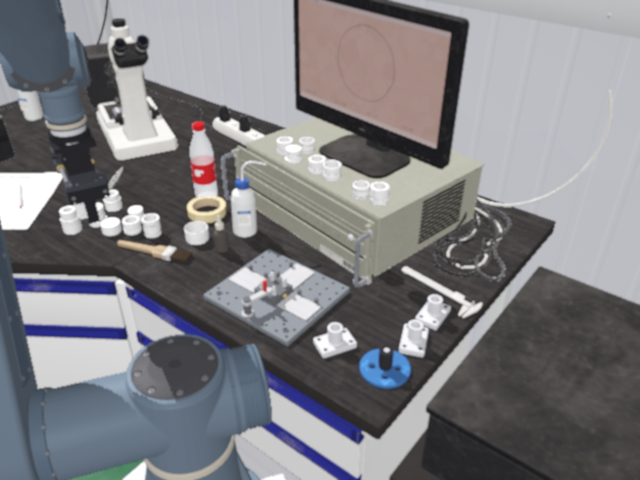

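View pics/side0.png

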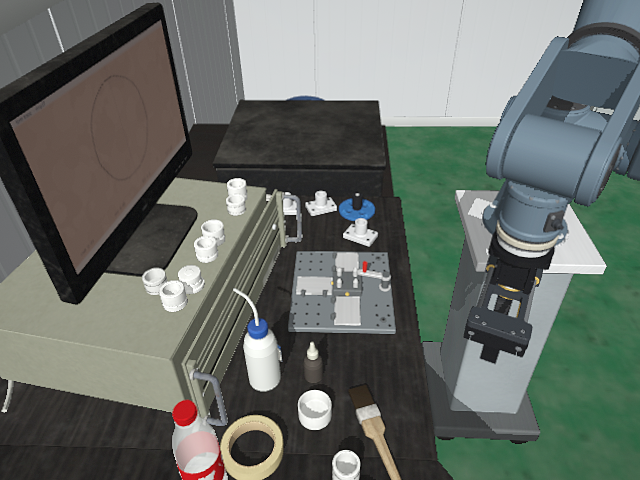

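Create h.py:
```python
from rig import robot
import cv2, numpy as np
from scipy.spatial.transform import Rotation as Ro
def snap(n,save=None):
    c=robot.camera(n)
    if save: cv2.imwrite(f"pics/{save}.png",c["img"][:,:,::-1])
    return c
def ray(c,uv):
    K=np.array([[c["fx"],0,c["cx"]],[0,c["fy"],c["cy"]],[0,0,1.]])
    p=cv2.undistortPoints(np.array(uv,float).reshape(-1,1,2),K,np.array([c["k1"],0,0,0.]))[:,0]
    return Ro.from_quat(c["attitude"]).apply(np.c_[p,np.ones(len(p))])
def onz(c,uv,z=0):
    d=ray(c,uv); return c["xyz"]+d*((z-c["xyz"][2])/d[:,2])[:,None]
def proj(c,P):
    q=Ro.from_quat(c["attitude"]).inv().apply(np.atleast_2d(P)-c["xyz"]); p=q[:,:2]/q[:,2:]
    p=p*(1+c["k1"]*(p**2).sum(1))[:,None]
    return p*[c["fx"],c["fy"]]+[c["cx"],c["cy"]]
def tri(c1,u1,c2,u2):
    d=[ray(c,u)[0] for c,u in((c1,u1),(c2,u2))]; d=[x/np.linalg.norm(x) for x in d]
    A=sum(np.eye(3)-np.outer(x,x) for x in d); b=sum((np.eye(3)-np.outer(x,x))@c["xyz"] for x,c in zip(d,(c1,c2)))
    return np.linalg.solve(A,b)
def plan(xyz,yaw=None):
    """yaw = world angle of tool y (mod pi). prints turn, then shift in turned tool axes"""
    o=robot.get_obs(); R=Ro.from_quat(o["tool_rot"]).as_matrix(); t=0
    if yaw is not None:
        y0=np.arctan2(R[1,1],R[0,1]); t=-((yaw-y0+np.pi/2)%np.pi-np.pi/2)
        q6=o["q"][5]
        print("q6",round(q6,2))
    R=R@Ro.from_rotvec([0,0,t]).as_matrix()
    print("pos",o["position"].round(4),"turn",round(t,4),"shift",(R.T@(np.array(xyz)-o["position"])).round(4))
def hsv(c): return cv2.cvtColor(c["img"],cv2.COLOR_RGB2HSV)
def blobs(m,mn=50):
    n,l,s,ce=cv2.connectedComponentsWithStats(m.astype(np.uint8)); return [(s[i,4],ce[i].round(1)) for i in range(1,n) if s[i,4]>=mn]
```

Run:
```python
from h import *
c=snap("scene"); print("px base",onz(c,[[335,348],[412,343],[432,318],[385,368],[277,295],[360,285],[205,294],[290,345],[350,291],[272,251]],0).round(3))
d=snap("side"); print(onz(d,[[361,240],[321,211],[356,210],[290,332],[395,332],[298,252],[386,252]],0).round(3))
for n,x in(("scene",c),("side",d)):
    h=hsv(x); print(n,"blue",blobs((abs(h[...,0].astype(int)-105)<10)&(h[...,1]>150)&(h[...,2]>120)),"red",blobs(((h[...,0]<8)|(h[...,0]>172))&(h[...,1]>150)&(h[...,2]>120),8))
```

```text
px base [[ 0.425  0.063  0.   ]
 [ 0.536 -0.054  0.   ]
 [ 0.63  -0.049  0.   ]
 [ 0.443 -0.048  0.   ]
 [ 0.479  0.269  0.   ]
 [ 0.626  0.14   0.   ]
 [ 0.379  0.401  0.   ]
 [ 0.375  0.142  0.   ]
 [ 0.594  0.146  0.   ]
 [ 0.6    0.392  0.   ]]
[[ 0.428  0.08   0.   ]
 [ 0.537 -0.046  0.   ]
 [ 0.439 -0.053  0.   ]
 [ 0.582  0.39   0.   ]
 [ 0.362  0.382  0.   ]
 [ 0.586  0.132  0.   ]
 [ 0.366  0.125  0.   ]]
scene blue [(np.int32(69), array([241.6, 184.3])), (np.int32(1148), array([384.8, 370. ]))] red [(np.int32(83), array([198.1, 125.4])), (np.int32(321), array([204.4, 173.9])), (np.int32(18), array([264.5, 285. ]))]
side blue [(np.int32(493), array([356., 210.])), (np.int32(272), array([257.1, 328.5]))] red [(np.int32(39), array([364.4, 266.2])), (np.int32(493), array([184.3, 412.6])), (np.int32(355), array([203.7, 472.5]))]
```

Run:
```python
from h import *
plan([0.46,0.24,0.36],np.pi/2)
c=snap("wrist");o=robot.get_obs()
print(Ro.from_quat(o["tool_rot"]).inv().apply(c["xyz"]-o["position"]),(Ro.from_quat(o["tool_rot"]).inv()*Ro.from_quat(c["attitude"])).as_matrix().round(3))
```

```text
q6 -0.18
pos [0.247  0.5737 0.2221] turn -0.4067 shift [-0.2129 -0.3338 -0.1377]
[ 0.06742948  0.00023384 -0.16162834] [[-0.001 -0.969 -0.248]
 [ 1.    -0.001 -0.002]
 [ 0.001 -0.248  0.969]]
```

```bash
python3 nudge.py '[{"dz": -0.034, "turn": -0.102}, {"dz": -0.034, "turn": -0.102}, {"dz": -0.035, "turn": -0.102}, {"dz": -0.035, "turn": -0.101}, {"dx": -0.0213, "dy": -0.0334}, {"dx": -0.0213, "dy": -0.0334}, {"dx": -0.0213, "dy": -0.0334}, {"dx": -0.0213, "dy": -0.0334}, {"dx": -0.0213, "dy": -0.0334}, {"dx": -0.0213, "dy": -0.0334}, {"dx": -0.0213, "dy": -0.0334}, {"dx": -0.0213, "dy": -0.0334}, {"dx": -0.0213, "dy": -0.0334}, {"dx": -0.0213, "dy": -0.0334}, {}, {}]'
python3 - <<'E'
from h import *
c=snap("wrist","w1"); print(robot.get_obs()["position"])
plan([0.50,0.0,0.36],np.pi/2)
E
```

```text
time: 1.63
position: [0.4614, 0.2383, 0.3604]
tool_rot: [0.002, 1.0, 0.0, -0.0]
ft_force: [0.3, 0.6, -0.4]
grip_width: 0.0873
grip_force: 0.0
[0.46039567 0.23950246 0.36039996]
q6 -1.31
pos [0.4604 0.2395 0.3604] turn -0.002 shift [-3.960e-02 -2.395e-01  2.000e-04]
```

View pics/w1.png

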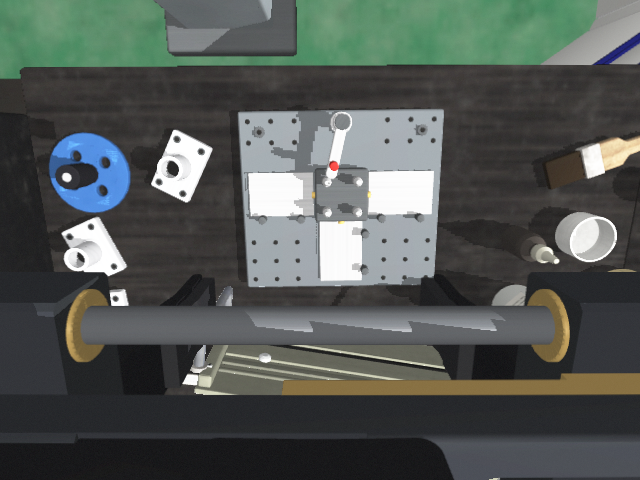

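```bash
python3 nudge.py '[{"dx": -0.016, "dy": -0.034}, {"dx": -0.016, "dy": -0.034}, {"dx": -0.016, "dy": -0.034}, {"dx": -0.016, "dy": -0.034}, {"dx": -0.016, "dy": -0.034}, {}, {}, {}]'
python3 - <<'E'
from h import *
c=snap("wrist","w2"); print(robot.get_obs()["position"]); np.save("w2.npy",c,allow_pickle=True)
E
```

```text
time: 2.35
position: [0.5396, 0.0717, 0.3603]
tool_rot: [-0.001, 1.0, 0.001, -0.001]
ft_force: [0.1, 0.9, -0.9]
grip_width: 0.087
grip_force: 0.0
[0.53944361 0.07202894 0.36047286]
```

View pics/w2.png

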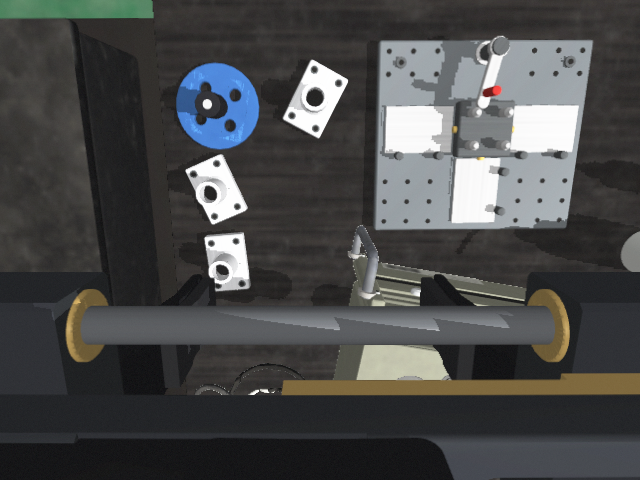

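```bash
cat > m1.py <<'E'
from h import *
c2=np.load("w2.npy",allow_pickle=True).item()
c1=dict(c2); c1["img"]=cv2.imread("pics/w1.png")[:,:,::-1]
# w1 camera: same attitude, turned by measured 0.002-ish; shift by tool motion
c1["xyz"]=c2["xyz"]+np.array([0.46039567,0.23950246,0.36039996])-np.array([0.53944361,0.07202894,0.36047286])
def pallet(c,box):
    x0,y0,x1,y1=box
    im=c["img"].astype(int)[y0:y1,x0:x1]; g=im.mean(2)
    m=(g>88).astype(np.uint8); m=cv2.morphologyEx(m,cv2.MORPH_CLOSE,np.ones((9,9)))
    cn=max(cv2.findContours(m,cv2.RETR_EXTERNAL,cv2.CHAIN_APPROX_NONE)[0],key=cv2.contourArea)
    a=cv2.approxPolyDP(cv2.convexHull(cn),8,True)[:,0]+[x0,y0]
    return a
def white(c,box,lo=185,mn=60):
    x0,y0,x1,y1=box
    m=np.zeros(c["img"].shape[:2],np.uint8); m[y0:y1,x0:x1]=(c["img"][y0:y1,x0:x1].min(2)>lo)
    cn=[k for k in cv2.findContours(m,cv2.RETR_EXTERNAL,cv2.CHAIN_APPROX_NONE)[0] if cv2.contourArea(k)>mn]
    return [(cv2.contourArea(k),np.round(cv2.minAreaRect(k)[0],1),np.round(cv2.boxPoints(cv2.minAreaRect(k)),1).tolist()) for k in cn]
if __name__=="__main__":
    print("p1",pallet(c1,(225,100,460,295)).tolist(),"p2",pallet(c2,(366,32,605,240)).tolist())
    for c,b in((c1,(225,100,460,290)),(c2,(366,32,605,240))):
        for w in white(c,b): print(w)
    for w in white(c2,(160,40,350,275),120): print("H",w)
    h=hsv(c2); print("red",blobs(((h[...,0]<8)|(h[...,0]>172))&(h[...,1]>150)&(h[...,2]>120),8))
    h=hsv(c1); print("red",blobs(((h[...,0]<8)|(h[...,0]>172))&(h[...,1]>150)&(h[...,2]>120),8))
    for n,c,b in(("z1",c1,(225,90,455,290)),("z2",c2,(160,40,350,275))):
        cv2.imwrite(f"pics/{n}.png",cv2.resize(c["img"][b[1]:b[3],b[0]:b[2],::-1],None,fx=2.4 if n=="z2" else 2.8,fy=2.4 if n=="z2" else 2.8,interpolation=2))
E
python3 m1.py
```

```text
p1 [[443, 109], [432, 277], [248, 285], [238, 112]] p2 [[592, 40], [564, 227], [375, 229], [380, 41], [497, 32]]
(2354.5, array([341. , 250.5]), [[320.0, 221.0], [362.0, 221.0], [362.0, 280.0], [320.0, 280.0]])
(2546.5, array([280.5, 194.5]), [[248.0, 173.0], [313.0, 173.0], [313.0, 216.0], [248.0, 216.0]])
(2658.0, array([400.5, 192.5]), [[368.0, 171.0], [433.0, 171.0], [433.0, 214.0], [368.0, 214.0]])
(110.0, array([329.5, 177.4]), [[321.5, 184.5], [327.3999938964844, 166.8000030517578], [337.6000061035156, 170.1999969482422], [331.70001220703125, 187.89999389648438]])
(638.0, array([340.2, 137.9]), [[328.79998779296875, 163.5], [331.3999938964844, 111.30000305175781], [351.6000061035156, 112.30000305175781], [349.0, 164.60000610351562]])
(2550.0, array([475.6, 190. ]), [[451.1000061035156, 221.89999389648438], [455.8999938964844, 154.89999389648438], [500.1000061035156, 158.10000610351562], [495.3999938964844, 225.10000610351562]])
(2360.5, array([413.5, 129.5]), [[385.0, 106.0], [442.0, 106.0], [442.0, 153.0], [385.0, 153.0]])
(2862.0, array([541.5, 128.5]), [[505.0, 105.0], [578
[... 430 characters left out ...]
[203.60000610351562, 235.39999389648438], [244.10000610351562, 230.89999389648438], [248.89999389648438, 273.8999938964844], [208.39999389648438, 278.3999938964844]])
H (2453.5, array([215.7, 189.6]), [[182.60000610351562, 170.60000610351562], [221.0, 151.89999389648438], [248.6999969482422, 208.6999969482422], [210.3000030517578, 227.39999389648438]])
H (62.0, array([207. , 103.5]), [[203.0, 99.0], [211.0, 99.0], [211.0, 108.0], [203.0, 108.0]])
H (2757.5, array([314.7,  98.4]), [[280.0, 118.5], [310.8999938964844, 58.400001525878906], [349.5, 78.19999694824219], [318.6000061035156, 138.39999389648438]])
red [(np.int32(67), array([496. ,  89.9]))]
red [(np.int32(62), array([333.5, 165.8]))]
```

View pics/z1.png

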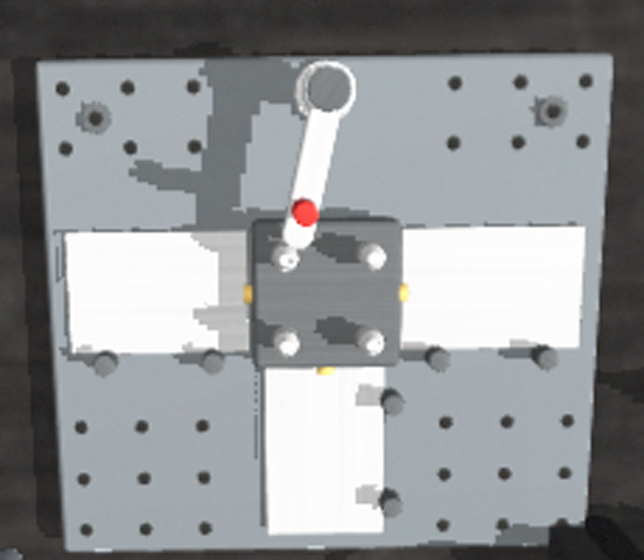

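Run:
```python
from m1 import *
A=np.array([[443,109],[248,286],[238,112],[341,250.5],[280.5,194.5],[400.5,192.5]]);B=np.array([[592,40],[375,229],[380,41],[475.6,190],[413.5,129.5],[541.5,128.5]])
for a,b in zip(A,B): print(tri(c1,a,c2,b).round(4), onz(c1,[a],.016).round(4),onz(c2,[b],.016).round(4))
print("pin",tri(c1,[333.5,165.8],c2,[496,89.9]).round(4))
```

```text
[0.3624 0.3912 0.0072] [[0.3621 0.3882 0.016 ]] [[0.3651 0.3862 0.016 ]]
[0.5888 0.1463 0.007 ] [[0.5851 0.1479 0.016 ]] [[0.587  0.1452 0.016 ]]
[0.3655 0.144  0.01  ] [[0.3657 0.145  0.016 ]] [[0.367  0.1433 0.016 ]]
[0.5376 0.2701 0.0121] [[0.5364 0.2698 0.016 ]] [[0.5373 0.2686 0.016 ]]
[ 0.4654  0.1914 -0.0007] [[0.464  0.1934 0.016 ]] [[0.4647 0.1871 0.016 ]]
[0.4627 0.3443 0.0095] [[0.4614 0.3427 0.016 ]] [[0.4632 0.341  0.016 ]]
pin [0.4251 0.257  0.0746]
```

```bash
python3 nudge.py '[{"dx": 0.019, "dy": 0.031}, {"dx": 0.019, "dy": 0.031}, {"dx": 0.019, "dy": 0.031}, {"dx": 0.019, "dy": 0.031}, {"dx": 0.019, "dy": 0.031}, {"dx": 0.0194, "dy": 0.030}, {"dz": 0.035}, {"dz": 0.035}, {"dz": 0.035}, {"dz": 0.035}, {"dz": 0.035}, {"dz": 0.035}, {}, {}]' 0.04
python3 - <<'E'
from h import *
c=snap("wrist","w3"); d=snap("side","s3"); e=snap("scene")
for x in(c,d,e):
    h=hsv(x); print(blobs(((h[...,0]<8)|(h[...,0]>172))&(h[...,1]>150)&(h[...,2]>90),8))
E
```

```text
time: 3.57
position: [0.4237, 0.2559, 0.1497]
tool_rot: [-0.001, 1.0, -0.001, -0.002]
ft_force: [0.9, 0.6, 1.2]
grip_width: 0.0399
grip_force: 0.0
[(np.int32(316), array([317.9, 251.8]))]
[(np.int32(39), array([364.4, 266.2])), (np.int32(497), array([184.4, 412.6])), (np.int32(419), array([206.3, 470.9]))]
[(np.int32(82), array([198.1, 125.5])), (np.int32(307), array([204.7, 174. ])), (np.int32(17), array([264.5, 285.2]))]
```

View pics/w3.png

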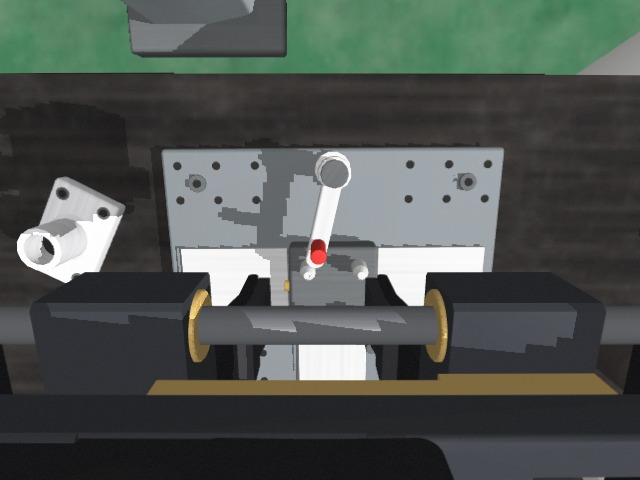

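Run:
```python
from h import *
c=snap("wrist"); d=snap("side"); o=robot.get_obs()["position"]
print(tri(c,[317.9,251.8],d,[364.4,266.2]).round(4), onz(c,[[318,246.5]],.08).round(4), onz(c,[[318,260]],.055).round(4),onz(c,[[335,174]],.06).round(4),o)
```

```text
[0.4279 0.2573 0.0714] [[0.4244 0.2566 0.08  ]] [[0.4407 0.2567 0.055 ]] [[0.3834 0.2672 0.06  ]] [0.42730687 0.25582996 0.15288275]
```

```bash
python3 nudge.py '[{"dy": 0.001, "dz": 0.030}, {"dz": 0.030}, {"dz": 0.030}, {}, {}, {}]'; python3 nudge.py '[{}, {}, {}, {}, {}, {}, {}]' 0 6
```

```text
time: 4.32
position: [0.4272, 0.2564, 0.0623]
tool_rot: [-0.0, 1.0, 0.0, 0.001]
ft_force: [-0.1, 0.6, -1.3]
grip_width: 0.04
grip_force: 0.0
time: 4.9
position: [0.4261, 0.2561, 0.0608]
tool_rot: [-0.0, 1.0, 0.0, 0.0]
ft_force: [-0.4, -0.1, 3.3]
grip_width: 0.0097
grip_force: 6.0
```

Pin gripped. Swing along the arc.

```bash
python3 nudge.py '[{"dx": 0.0033, "dy": -0.008}, {"dx": 0.0033, "dy": -0.008}, {"dx": 0.0066, "dy": -0.007}, {"dx": 0.0066, "dy": -0.007}, {"dx": 0.0065, "dy": -0.0035}, {"dx": 0.0065, "dy": -0.003}, {"dx": 0.006, "dy": -0.001}, {}, {}]'; python3 nudge.py '[{}, {}, {}, {"dz": -0.03}, {"dz": -0.04}, {"dz": -0.04}, {"dz": -0.04}, {"dz": -0.04}, {"dz": -0.04}, {"dz": -0.04}, {"dx": -0.04, "dy": 0.024}, {"dx": -0.04, "dy": 0.024}, {"dx": -0.04}, {}, {}, {}]' 0.087
python3 - <<'E'
from h import *
c=snap("wrist","w4"); np.save("w4.npy",c,allow_pickle=True); print(robot.get_obs()["position"])
E
```

```text
time: 5.65
position: [0.3859, 0.2182, 0.0606]
tool_rot: [-0.0, 1.0, -0.0, -0.001]
ft_force: [-0.7, 2.3, 2.9]
grip_width: 0.0093
grip_force: 6.0
time: 6.98
position: [0.4976, 0.2608, 0.3294]
tool_rot: [0.0, 1.0, -0.001, -0.002]
ft_force: [0.5, -0.5, -0.4]
grip_width: 0.0865
grip_force: 0.0
[0.49723996 0.26089613 0.32975546]
```

View pics/w4.png

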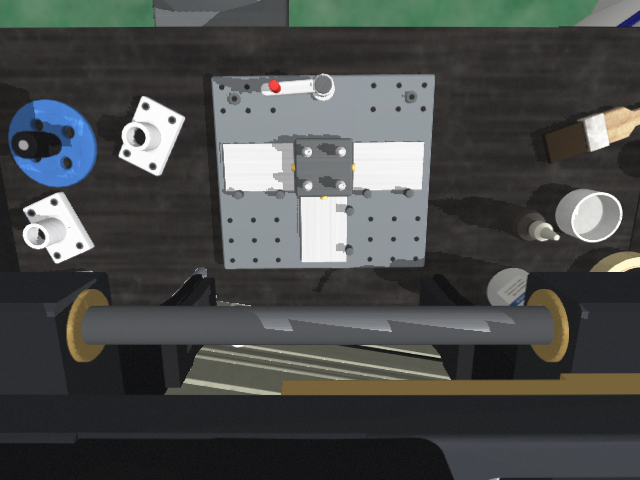

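```bash
cat > m2.py <<'E'
from h import *
def pal(c,guess=(0.467,0.266,0.0),top=.014):
    """edges of pallet by gradient along short scans around guess; returns x,y,yaw of pallet frame"""
    g=cv2.GaussianBlur(cv2.cvtColor(c["img"],cv2.COLOR_RGB2GRAY),(3,3),0).astype(np.float32)
    x0,y0,a=guess
    for it in range(3):
        R=np.array([[np.cos(a),-np.sin(a)],[np.sin(a),np.cos(a)]])
        L=[]
        for nrm,ctr,span in(((-1,0),-.1,(-.11,.11)),((1,0),.124,(-.11,.11)),((0,-1),-.124,(-.09,.11)),((0,1),.124,(-.09,.11))):
            nrm=np.array(nrm,float); t=np.array([abs(nrm[1]),abs(nrm[0])])
            pts=[]
            for s in np.linspace(*span,45):
                d=np.linspace(-.008,.008,65)
                P=(abs(nrm)*ctr+t*s)[None]+d[:,None]*nrm
                W=np.c_[P@R.T+[x0,y0],np.full(65,top)]
                uv=proj(c,W).astype(np.float32)
                if uv[:,1].max()>272: continue
                v=cv2.remap(g,uv[:,0].copy(),uv[:,1].copy(),cv2.INTER_LINEAR).ravel()
                dv=-np.gradient(v); k=dv.argmax()
                if dv[k]>2.5: pts.append(W[k,:2])
            L.append(np.array(pts))
        res=[]
        for p in L:
            if len(p)<12: res.append(None); continue
            vx,vy,px,py=cv2.fitLine(p.astype(np.float32),cv2.DIST_HUBER,0,1e-4,1e-4).ravel(); res.append(((vx,vy),(px,py),len(p)))
        # yaw from the near edge and sides
        an=[]
        for i,r in enumerate(res):
            if r is None: continue
            v=np.array(r[0]); th=np.arctan2(v[1],v[0])-(np.pi/2 if i<2 else 0); an.append((th+np.pi/2)%np.pi-np.pi/2)
        a=np.mean(an)
        ex=np.array([np.cos(a),np.sin(a)]);ey=np.array([-np.sin(a),np.cos(a)])
        k=[None if r is None else np.dot(r[1],ex if i<2 else ey) for i,r in enumerate(res)]
        cx=np.mean([v for v in [None if k[0] is None else k[0]+.1,None if k[1] is None else k[1]-.124] if v is not None])
        cy=np.mean([v for v in [None if k[2] is None else k[2]+.124,None if k[3] is None else k[3]-.124] if v is not None])
        x0,y0=ex*cx+ey*cy
    print("angles",np.round(an,4),"edges",[None if v is None else round(float(v),4) for v in k],"n",[0 if r is None else r[2] for r in res])
    return np.array([x0,y0,a])
def studs(c,p):
    ctr=proj(c,[[p[0],p[1],.055]])[0].astype(int); r=26
    im=c["img"][ctr[1]-r:ctr[1]+r,ctr[0]-r:ctr[0]+r].min(2)
    return [(n,u+ctr-r,onz(c,[u+ctr-r],.053)[0][:2].round(4)) for n,u in blobs(im>150,15)]
if __name__=="__main__":
    c=np.load("w4.npy",allow_pickle=True).item()
    p=pal(c); print(p); 
    for s in studs(c,p): print(s)
    c2=np.load("w2.npy",allow_pickle=True).item(); p2=pal(c2); print(p2)
    for s in studs(c2,p2): print(s)
E
python3 m2.py
```

```text
angles [0.0056 0.0079 0.0065] edges [0.3664, None, 0.1412, 0.3868] n [45, 0, 45, 45]
[0.46466154 0.26709193 0.00668097]
(np.int32(64), array([307.7, 151.6]), array([0.4457, 0.2502]))
(np.int32(58), array([341.8, 151.4]), array([0.4456, 0.286 ]))
(np.int32(59), array([308.2, 185.4]), array([0.4812, 0.2505]))
(np.int32(57), array([341.5, 185.2]), array([0.4811, 0.2862]))
angles [0.0113 0.0103 0.0097 0.0036] edges [0.3675, 0.5886, 0.1403, 0.3848] n [45, 45, 45, 45]
[0.4637223  0.26658422 0.0087074 ]
(np.int32(116), array([480.8, 107.8]), array([0.442 , 0.2514]))
(np.int32(414), array([513.6, 129.5]), array([0.465 , 0.2903]))
(np.int32(47), array([475.5, 145. ]), array([0.4819, 0.2493]))
```

```bash
cat > m3.py <<'E'
from h import *
def housings(c,box,z=.014,lo=120,mn=900):
    """flange outline of each white blob cast onto z, rectangle in world"""
    x0,y0,x1,y1=box
    m=np.zeros(c["img"].shape[:2],np.uint8); m[y0:y1,x0:x1]=(c["img"][y0:y1,x0:x1].min(2)>lo)
    out=[]
    for k in cv2.findContours(m,cv2.RETR_EXTERNAL,cv2.CHAIN_APPROX_NONE)[0]:
        if cv2.contourArea(k)<mn: continue
        w=(onz(c,k[:,0],z)[:,:2]*1000).astype(np.float32)
        (cx,cy),(a,b),_=cv2.minAreaRect(w); bp=cv2.boxPoints(cv2.minAreaRect(w))
        e=bp[1]-bp[0]; f=bp[2]-bp[1]; l=e if np.hypot(*e)>np.hypot(*f) else f
        out.append((round(cx/1e3,4),round(cy/1e3,4),"yaw",round(float(np.arctan2(l[1],l[0])%np.pi),4),"sides",round(a,1),round(b,1),"px",cv2.minAreaRect(k)[0]))
    return out
if __name__=="__main__":
    c2=np.load("w2.npy",allow_pickle=True).item(); c4=np.load("w4.npy",allow_pickle=True).item()
    for h in housings(c2,(160,40,360,270)): print(h)
    for h in housings(c4,(18,90,200,268)): print(h)
    # boss holes by dark pixels: A hole px in both
    print(tri(c2,[314.5,98],c4,[139,139]))
E
python3 m3.py
```

```text
(0.6178, -0.0464, 'yaw', 1.632, 'sides', 50.2, 52.8, 'px', (225.96340942382812, 252.17071533203125))
(0.5377, -0.0549, 'yaw', 0.403, 'sides', 75.9, 54.8, 'px', (215.6777801513672, 189.6432342529297))
(0.4302, 0.0688, 'yaw', 2.6599, 'sides', 50.1, 76.0, 'px', (314.7485656738281, 98.3843994140625))
(0.5397, -0.0601, 'yaw', 0.4075, 'sides', 75.9, 75.8, 'px', (52.79999923706055, 230.10000610351562))
(0.4287, 0.0684, 'yaw', 2.6606, 'sides', 58.4, 76.4, 'px', (149.60003662109375, 135.3000030517578))
[0.4318084  0.06869588 0.04172155]
```

View pics/z2.png

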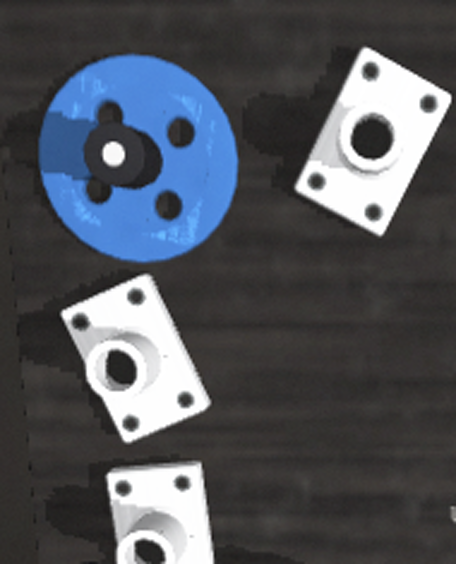

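Run:
```python
from h import *
c=snap("scene"); d=snap("side","s5")
print(tri(c,[432,407],d,[385,167]).round(3),tri(c,[541,270],d,[219,166]).round(3))
cv2.imwrite("pics/blk.png",np.hstack([cv2.resize(c["img"][230:460,400:640,::-1],(400,383)),cv2.resize(d["img"][80:300,180:420,::-1],(400,383))]))
```

```text
[ 0.359 -0.189  0.062] [ 0.85  -0.19   0.061]
```

View pics/blk.png

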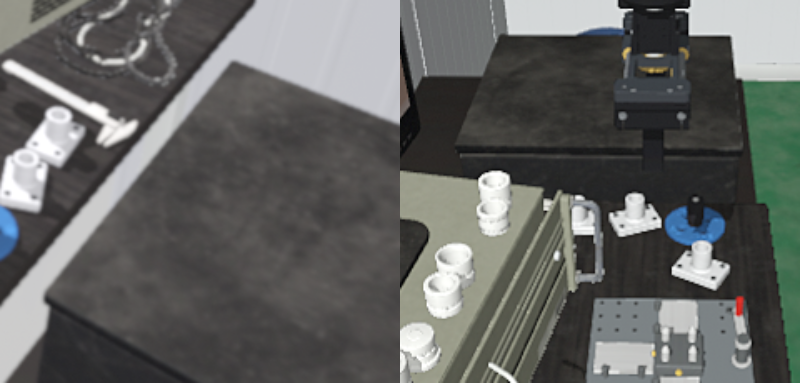

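Run:
```python
from h import *
plan([0.4305,0.0687,0.10],2.660-np.pi/2)
```

```text
q6 -1.29
pos [0.4972 0.2611 0.3304] turn 0.482 shift [-0.0302 -0.2012  0.2306]
```

```bash
python3 nudge.py '[{"turn": 0.1205}, {"turn": 0.1205}, {"turn": 0.1205}, {"turn": 0.1205}, {"dx": -0.005, "dy": -0.0335}, {"dx": -0.005, "dy": -0.0335}, {"dx": -0.005, "dy": -0.0335}, {"dx": -0.005, "dy": -0.0335}, {"dx": -0.005, "dy": -0.0335}, {"dx": -0.0052, "dy": -0.0337}, {"dz": 0.038}, {"dz": 0.038}, {"dz": 0.038}, {"dz": 0.038}, {"dz": 0.038}, {"dz": 0.0406}, {}, {}, {}]' 0.06
python3 - <<'E'
from h import *
c=snap("wrist","w6"); np.save("w6.npy",c,allow_pickle=True)
plan([0.4305,0.0687,0.020],2.660-np.pi/2)
from m3 import housings
print(housings(c,(0,0,640,272),z=.014))
E
```

```text
time: 8.72
position: [0.4329, 0.0692, 0.1017]
tool_rot: [0.238, 0.971, 0.0, 0.001]
ft_force: [-0.4, 0.1, -0.2]
grip_width: 0.0597
grip_force: 0.0
q6 -1.19
pos [0.4338 0.0691 0.1026] turn 0.0002 shift [ 0.0032 -0.002   0.0826]
[(0.4218, 0.0732, 'yaw', 2.6589, 'sides', 49.3, 58.4, 'px', (315.0, 225.5)), (0.4361, 0.1971, 'yaw', 2.7452, 'sides', 147.3, 161.6, 'px', (511.0, 135.5))]
```

View pics/w6.png

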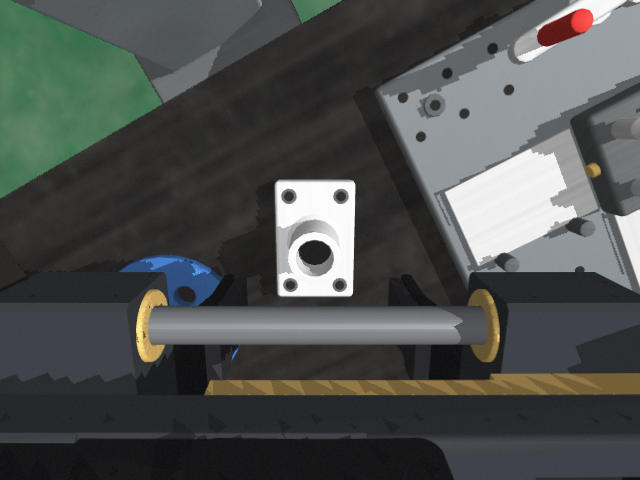

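Run:
```python
from h import *
c=np.load("w6.npy",allow_pickle=True).item()
print(onz(c,[[289,196],[341,196],[290,285],[340,285]],.014).mean(0),onz(c,[[316,253]],.05))
c2=np.load("w2.npy",allow_pickle=True).item()
print(onz(c2,[[314.8,97.6]],.05),tri(c,[316,253],c2,[314.8,97.6]))
```

```text
[0.43041296 0.06876715 0.014     ] [[0.42796288 0.07091169 0.05      ]]
[[0.43141984 0.06893426 0.05      ]] [0.43060435 0.06914988 0.03937075]
```

```bash
python3 nudge.py '[{"dx": 0.002, "dy": -0.001, "dz": 0.020}, {"dz": 0.03}, {"dz": 0.03}, {}, {}, {}]'; python3 nudge.py '[{}, {}, {}, {}, {}, {}]' 0 30
python3 - <<'E'
from h import *
for i in range(4): robot.camera("wrist"); o=robot.get_obs(); print(o["position"].round(4),o["q"].round(4))
E
```

```text
time: 9.27
position: [0.4317, 0.0691, 0.0226]
tool_rot: [0.238, 0.971, 0.0, 0.003]
ft_force: [-0.3, -0.1, -0.2]
grip_width: 0.0604
grip_force: 0.0
time: 9.77
position: [0.43, 0.0691, 0.0203]
tool_rot: [0.239, 0.971, 0.0, 0.0]
ft_force: [-0.3, 1.1, 6.5]
grip_width: 0.0293
grip_force: 30.0
[0.43   0.0691 0.0203] [-9.8300e-02  6.8210e-01  2.0524e+00 -1.0000e-04  4.0650e-01 -1.1872e+00]
[0.43   0.0691 0.0203] [-9.8300e-02  6.8220e-01  2.0524e+00 -1.0000e-04  4.0660e-01 -1.1872e+00]
[0.43   0.0691 0.0203] [-9.8200e-02  6.8220e-01  2.0524e+00 -1.0000e-04  4.0660e-01 -1.1872e+00]
[0.43   0.0691 0.0203] [-9.8300e-02  6.8220e-01  2.0524e+00 -1.0000e-04  4.0650e-01 -1.1872e+00]
```

```bash
python3 nudge.py '[{"dz": -0.02}, {"dz": -0.03}, {"dz": -0.03}, {"dz": -0.03, "turn": -0.122}, {"turn": -0.122}, {"turn": -0.123}, {"turn": -0.123}, {}, {}, {}]'
python3 - <<'E'
from h import *
robot.camera("wrist"); plan([0.5416,0.2641,0.06],1.578); print(robot.get_obs()["grip_force"],robot.get_obs()["ft_force"])
E
```

```text
time: 10.8
position: [0.4294, 0.0692, 0.1295]
tool_rot: [-0.003, 1.0, 0.0, -0.001]
ft_force: [0.0, -0.7, -2.6]
grip_width: 0.0291
grip_force: 30.0
q6 -1.68
pos [0.4295 0.0692 0.1295] turn -0.0012 shift [-0.1136  0.1941  0.0694]
29.999746503308415 [-0.44951967 -0.35678731 -3.20522764]
```

```bash
python3 nudge.py '[{"dx": -0.0189, "dy": 0.0323}, {"dx": -0.0189, "dy": 0.0323}, {"dx": -0.0189, "dy": 0.0323}, {"dx": -0.0189, "dy": 0.0323}, {"dx": -0.0190, "dy": 0.0324}, {"dx": -0.0190, "dy": 0.0325}, {}, {"dz": 0.035}, {"dz": 0.0344}, {}, {}, {}]'
python3 - <<'E'
from h import *
c=snap("wrist"); s=snap("side");plan([0.5416,0.2641,0.038],1.578); print(robot.get_obs()["grip_force"],robot.get_obs()["ft_force"])
w=c["img"][60:480,100:540,::-1]; cv2.imwrite("pics/w7.png",np.hstack([cv2.resize(w,(400,382)),cv2.resize(s["img"][230:340,270:410,::-1],(486,382))[:,:400]]))
E
```

```text
time: 11.85
position: [0.5424, 0.2641, 0.0613]
tool_rot: [-0.004, 1.0, 0.0, 0.0]
ft_force: [-0.0, 0.6, -2.7]
grip_width: 0.0293
grip_force: 30.0
q6 -1.31
pos [0.5436 0.2644 0.0628] turn 0.0003 shift [ 0.0021 -0.0003  0.0248]
29.999843845143914 [ 0.10611739 -0.71236417 -3.10654562]
```

View pics/w7.png

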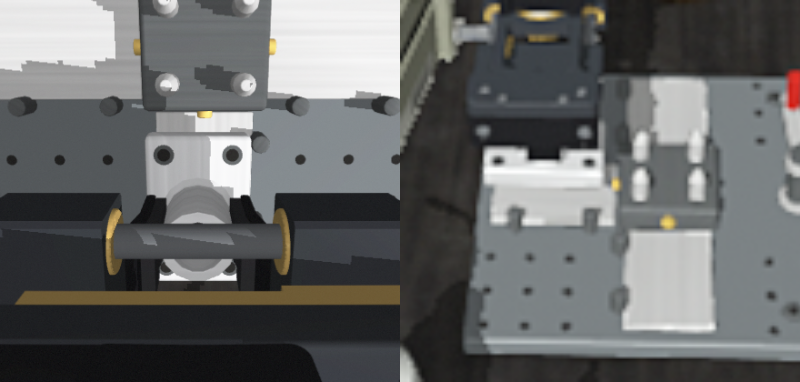

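```bash
python3 nudge.py '[{"dx": 0.001, "dz": 0.011}, {"dz": 0.010}, {"dz": 0.002}, {"dz": 0.001}, {"dz": 0.001}, {}, {}, {}, {}]'
```

```text
time: 12.7
position: [0.541, 0.2641, 0.038]
tool_rot: [-0.004, 1.0, 0.0, 0.001]
ft_force: [-3.1, -1.5, 13.9]
grip_width: 0.0296
grip_force: 30.0
```

```bash
python3 nudge.py '[{"dy": 0.001}, {"dy": 0.001}, {"dy": 0.001}, {"dy": 0.0005}, {}, {}, {}]'; python3 nudge.py '[{"dy": 0.0005}, {"dy": 0.0005}, {"dy": 0.0005}, {}, {}]'
```

```text
time: 13.28
position: [0.5412, 0.2651, 0.0381]
tool_rot: [-0.005, 1.0, -0.002, 0.0]
ft_force: [-2.7, -9.1, 14.4]
grip_width: 0.0293
grip_force: 30.0
time: 13.7
position: [0.5417, 0.2674, 0.0375]
tool_rot: [-0.004, 1.0, -0.001, 0.001]
ft_force: [-0.4, -3.7, 4.6]
grip_width: 0.0295
grip_force: 3.0
```

```bash
python3 nudge.py '[{}, {}, {}, {}, {}, {}]' 0 30; python3 nudge.py '[{"dy": 0.0005}, {"dy": 0.0005}, {"dy": 0.0005}, {"dy": 0.0005}, {}, {}]'
```

```text
time: 14.2
position: [0.5418, 0.2678, 0.0367]
tool_rot: [-0.005, 1.0, -0.001, 0.001]
ft_force: [-0.6, -6.7, 7.7]
grip_width: 0.0296
grip_force: 30.0
time: 14.7
position: [0.5418, 0.268, 0.0367]
tool_rot: [-0.005, 1.0, -0.002, 0.0]
ft_force: [0.7, -12.3, 8.2]
grip_width: 0.0293
grip_force: 30.0
```

```bash
python3 nudge.py '[{"dy": 0.001}, {"dy": 0.001}, {}, {}, {}]'; python3 nudge.py '[{"dx": 0.001, "dy": -0.001}, {"dx": 0.001}, {"dx": 0.001}, {"dx": 0.001}, {}, {}, {}]'
```

```text
time: 15.12
position: [0.5417, 0.2682, 0.0368]
tool_rot: [-0.006, 1.0, -0.004, 0.0]
ft_force: [0.1, -18.0, 10.6]
grip_width: 0.0292
grip_force: 30.0
time: 15.7
position: [0.5417, 0.2682, 0.0368]
tool_rot: [-0.005, 1.0, -0.003, 0.004]
ft_force: [6.9, -14.8, 5.1]
grip_width: 0.0295
grip_force: 30.0
```

```bash
python3 nudge.py '[{"dx": 0.001}, {"dx": 0.001, "dy": -0.001}, {"dx": 0.001}, {}, {}, {}]'; python3 nudge.py '[{"dx": 0.001}, {"dx": 0.001}, {"dx": 0.001}, {}, {}, {}]'
```

```text
time: 16.2
position: [0.541, 0.2682, 0.0372]
tool_rot: [-0.005, 1.0, -0.002, 0.007]
ft_force: [9.3, -13.1, 2.1]
grip_width: 0.0291
grip_force: 30.0
time: 16.7
position: [0.5392, 0.2682, 0.0375]
tool_rot: [-0.005, 1.0, -0.001, 0.008]
ft_force: [10.5, -13.6, 2.7]
grip_width: 0.0293
grip_force: 30.0
```

```bash
python3 nudge.py '[{"dx": 0.001}, {"dx": 0.001}, {"dz": 0.0005}, {}, {}, {}]'; python3 nudge.py '[{"dx": 0.001}, {"dx": 0.001}, {"dz": 0.0005}, {}, {}, {}]'
```

```text
time: 17.2
position: [0.5374, 0.2681, 0.0374]
tool_rot: [-0.005, 1.0, -0.001, 0.008]
ft_force: [10.6, -14.5, 5.1]
grip_width: 0.0294
grip_force: 30.0
time: 17.7
position: [0.5372, 0.2682, 0.0375]
tool_rot: [-0.005, 1.0, -0.001, 0.01]
ft_force: [12.8, -15.1, 5.9]
grip_width: 0.0292
grip_force: 30.0
```

```bash
python3 nudge.py '[{"dx": 0.001}, {"dx": 0.001}, {}, {}, {}, {}]'; python3 nudge.py '[{}, {}, {}, {}, {"dz": -0.03}, {"dz": -0.04}, {"dz": -0.04}, {"dz": -0.04}, {"dz": -0.04}, {"dz": -0.04}, {"dz": -0.04}, {}, {}]' 0.055
python3 - <<'E'
from h import *
c=snap("wrist"); np.save("w8.npy",c,allow_pickle=True);s=snap("side"); o=robot.get_obs(); print(o["position"],o["tool_rot"])
cv2.imwrite("pics/w8.png",np.hstack([cv2.resize(c["img"][60:280,170:430,::-1],(450,382)),cv2.resize(s["img"][230:340,270:410,::-1],(486,382))[:,:350]]))
E
```

```text
time: 18.2
position: [0.5371, 0.2682, 0.0376]
tool_rot: [-0.005, 1.0, -0.001, 0.012]
ft_force: [15.6, -16.4, 4.9]
grip_width: 0.0292
grip_force: 30.0
time: 19.28
position: [0.5254, 0.2723, 0.3073]
tool_rot: [-0.005, 1.0, 0.001, 0.003]
ft_force: [0.0, 0.3, -0.7]
grip_width: 0.055
grip_force: 0.0
[0.5233351  0.27130296 0.30322581] [-4.54583560e-03  9.99988618e-01 -2.29184646e-04 -1.43051207e-03]
```

View pics/w8.png

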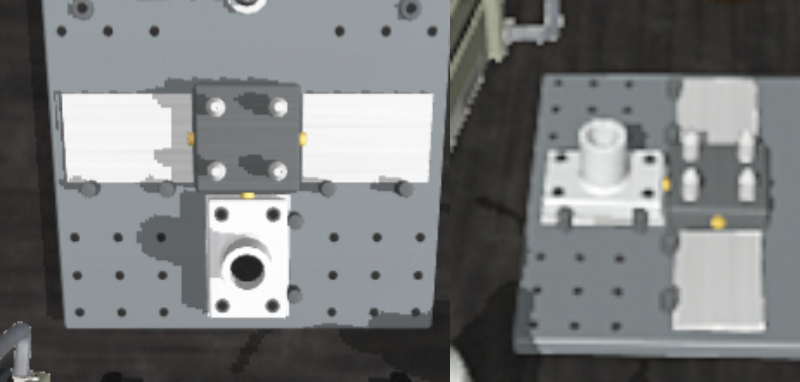

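Run:
```python
from h import *
c2=np.load("w2.npy",allow_pickle=True).item()
f=lambda L:onz(c2,np.array(L)/2.4+[160,40],.014)[:,:2]
B=f([[81,322],[131,424],[136,296],[186,400]]); print(B.mean(0),[np.arctan2(*(v[::-1])) for v in (B[1]-B[0],B[3]-B[2])],np.linalg.norm(B[1]-B[0]),np.linalg.norm(B[2]-B[0]))
C=f([[123,488],[182,482]]); v=C[1]-C[0]; y=np.arctan2(-v[0],v[1]); print(C,y, C.mean(0)+np.linalg.norm(B[1]-B[0])/2*np.array([np.cos(y),np.sin(y)]))
plan([*B.mean(0),0.12],.403+np.pi/2)
```

```text
[ 0.53831127 -0.05505703] [np.float64(0.3986527308884349), np.float64(0.40477018035463713)] 0.057997889410109214 0.03199189219119229
[[ 0.60651201 -0.06496251]
 [ 0.60317185 -0.03308486]] 0.10439988824346003 [ 0.63368298 -0.0460017 ]
q6 -1.29
pos [0.5233 0.2713 0.3032] turn -0.3939 shift [ 0.1137 -0.3062  0.1833]
```

```bash
python3 nudge.py '[{"turn": -0.0985}, {"turn": -0.0985}, {"turn": -0.0985}, {"turn": -0.0985}, {"dx": 0.0114, "dy": -0.0306}, {"dx": 0.0114, "dy": -0.0306}, {"dx": 0.0114, "dy": -0.0306}, {"dx": 0.0114, "dy": -0.0306}, {"dx": 0.0114, "dy": -0.0306}, {"dx": 0.0114, "dy": -0.0306}, {"dx": 0.0114, "dy": -0.0306}, {"dx": 0.0114, "dy": -0.0306}, {"dx": 0.0113, "dy": -0.0307}, {"dx": 0.0112, "dy": -0.0307}, {"dz": 0.036}, {"dz": 0.036}, {"dz": 0.036}, {"dz": 0.036}, {"dz": 0.036}, {}]' 0.06; python3 nudge.py '[{}, {}, {}]'
python3 - <<'E'
from h import *
from m3 import housings
c=snap("wrist","w9"); np.save("w9.npy",c,allow_pickle=True)
plan([0.5383,-0.055,0.020],.403+np.pi/2)
for h in housings(c,(0,0,640,272)): print(h)
# screw holes: dark small blobs within white
m=np.zeros((480,640),np.uint8); m[:272]=(c["img"][:272].min(2)>120)
cn,hi=cv2.findContours(m,cv2.RETR_CCOMP,cv2.CHAIN_APPROX_NONE)
for k,q in zip(cn,hi[0]):
    if q[3]>=0 and cv2.contourArea(k)>15: print(cv2.contourArea(k),np.round(cv2.minAreaRect(k)[0],1))
E
```

```text
time: 21.05
position: [0.5328, -0.053, 0.116]
tool_rot: [-0.2, 0.98, 0.005, -0.009]
ft_force: [-1.3, 0.6, -0.1]
grip_width: 0.0599
grip_force: 0.0
time: 21.3
position: [0.5414, -0.0555, 0.1263]
tool_rot: [-0.2, 0.98, -0.001, 0.002]
ft_force: [-0.3, -0.8, 0.0]
grip_width: 0.0599
grip_force: 0.0
q6 -2.28
pos [ 0.5416 -0.0555  0.1267] turn -0.0005 shift [0.0032 0.0021 0.1067]
(0.4661, 0.1433, 'yaw', 0.5965, 'sides', 40.5, 23.8, 'px', (621.9999389648438, 243.5))
(0.5356, -0.0565, 'yaw', 0.3074, 'sides', 68.2, 50.0, 'px', (320.4827575683594, 225.7069091796875))
(0.4563, -0.0108, 'yaw', 2.9431, 'sides', 92.3, 94.8, 'px', (431.80657958984375, 142.0518798828125))
(0.5071, -0.1224, 'yaw', 3.1386, 'sides', 9.0, 185.2, 'px', (248.6506805419922, 139.43153381347656))
540.0 [319.  243.5]
66.5 [346.8 195.2]
71.0 [299.5 191. ]
22.5 [395.2 194.5]
19.0 [445.8 180.3]
58.5 [455.5 181. ]
177.5 [392.5 182.5]
44.5 [465.  178.5]
16.0 [369.2 156.5]
19.5 [478.2 154.8]
15.5 [445. 114.]
22.5 [448.4 104. ]
```

View pics/w9.png

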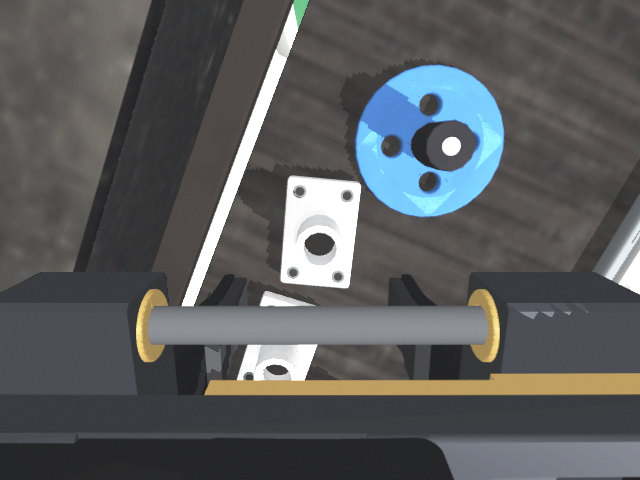

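Run:
```python
from h import *
c=np.load("w9.npy",allow_pickle=True).item()
a=onz(c,[[299.5,191],[346.8,195.2]],.014)[:,:2]; v=a[1]-a[0]; y=np.arctan2(-v[0],v[1]); print(a,y,np.hypot(*v),a.mean(0)+.029*np.array([np.cos(y),np.sin(y)]))
```

```text
[[ 0.51787288 -0.07891293]
 [ 0.50802331 -0.04845611]] 0.3127792854067891 0.03200986908864682 [ 0.54054108 -0.05476109]
```

```bash
python3 nudge.py '[{"dx": 0.001, "dy": 0.001, "dz": 0.03, "turn": 0.0935}, {"dz": 0.04}, {"dz": 0.034}, {"dz": 0.002}, {}, {}]'; python3 nudge.py '[{}, {}, {}, {}, {}, {}]' 0 30;  python3 - <<'E'
from h import *
robot.camera("wrist"); o=robot.get_obs(); plan([0.5405,-0.0548,0.02],1.881)
E
```

```text
time: 21.85
position: [0.5404, -0.0551, 0.0206]
tool_rot: [-0.154, 0.988, -0.001, 0.002]
ft_force: [0.8, 0.1, 0.0]
grip_width: 0.06
grip_force: 0.0
time: 22.35
position: [0.539, -0.0548, 0.0191]
tool_rot: [-0.154, 0.988, -0.0, 0.0]
ft_force: [-0.8, -0.5, 3.5]
grip_width: 0.0292
grip_force: 30.0
q6 -2.19
pos [ 0.5391 -0.0548  0.0191] turn -0.0015 shift [-0.0014 -0.0004 -0.0009]
```

```bash
python3 nudge.py '[{"dz": -0.03}, {"dz": -0.04}, {"dz": -0.04}, {"turn": 0.1248}, {"turn": 0.1248}, {"turn": 0.1248}, {"turn": 0.1248}, {"turn": 0.1248}, {"turn": 0.1248}, {"turn": 0.1248}, {"turn": 0.1248}, {"turn": 0.1248}, {"turn": 0.1248}, {"turn": 0.1248}, {"turn": 0.1248}, {"turn": 0.1248}, {"turn": 0.1248}, {"turn": 0.1248}]'; python3 nudge.py '[{}, {}, {}]'
python3 - <<'E'
from h import *
robot.camera("wrist"); plan([0.4598,0.191,0.06],0.007)
E
```

```text
time: 23.9
position: [0.538, -0.0545, 0.1279]
tool_rot: [0.707, 0.708, -0.0, -0.001]
ft_force: [-0.1, -0.3, -2.0]
grip_width: 0.0289
grip_force: 30.0
time: 24.15
position: [0.5384, -0.0546, 0.1282]
tool_rot: [0.703, 0.711, -0.0, -0.0]
ft_force: [-0.0, -0.1, -1.2]
grip_width: 0.0292
grip_force: 30.0
q6 -0.32
pos [ 0.5385 -0.0546  0.1283] turn 0.0026 shift [ 0.2462 -0.0769  0.0684]
```

```bash
python3 nudge.py '[{"dx": 0.0352, "dy": -0.0110, "turn": 0.0026}, {"dx": 0.0352, "dy": -0.0110}, {"dx": 0.0352, "dy": -0.0110}, {"dx": 0.0352, "dy": -0.0110}, {"dx": 0.0352, "dy": -0.0110}, {"dx": 0.0352, "dy": -0.0110}, {"dx": 0.0350, "dy": -0.0109}, {}, {"dz": 0.035}, {"dz": 0.0334}, {}, {}, {}, {}]'
python3 - <<'E'
from h import *
c=snap("wrist"); s=snap("side");plan([0.4598,0.191,0.037],.007)
w=c["img"][60:480,100:540,::-1]; cv2.imwrite("pics/w10.png",np.hstack([cv2.resize(w,(400,382)),cv2.resize(s["img"][230:340,270:410,::-1],(486,382))[:,:400]]))
E
```

```text
time: 25.37
position: [0.4622, 0.191, 0.062]
tool_rot: [0.705, 0.709, 0.002, 0.001]
ft_force: [0.7, -1.0, -2.4]
grip_width: 0.0294
grip_force: 30.0
q6 0.16
pos [0.462  0.1911 0.0621] turn -0.0024 shift [-0.0001 -0.0023  0.0251]
```

View pics/w10.png

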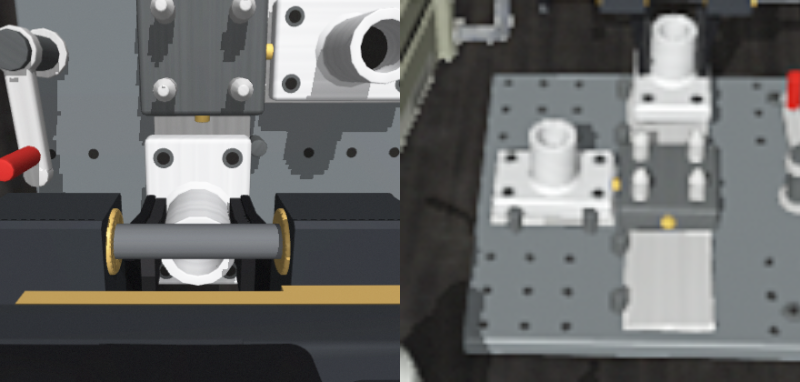

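```bash
python3 nudge.py '[{"dy": -0.001, "dz": 0.011, "turn": -0.002}, {"dz": 0.010}, {"dz": 0.002}, {"dz": 0.001}, {"dz": 0.0005}, {}, {}, {}, {}]'; python3 nudge.py '[{"dy": 0.001}, {"dy": 0.001}, {"dy": 0.001}, {"dy": 0.001}, {"dy": 0.001}, {}, {}, {}]'
```

```text
time: 26.22
position: [0.4594, 0.1909, 0.0371]
tool_rot: [0.705, 0.71, -0.0, 0.0]
ft_force: [-1.6, -0.9, 8.3]
grip_width: 0.0293
grip_force: 30.0
time: 26.88
position: [0.4596, 0.1909, 0.0371]
tool_rot: [0.705, 0.71, -0.004, -0.003]
ft_force: [-8.3, -0.6, 15.3]
grip_width: 0.0293
grip_force: 30.0
```

```bash
python3 nudge.py '[{"dy": 0.001, "dz": -0.001}, {"dy": 0.001, "dz": -0.0005}, {}, {}, {}]'; python3 nudge.py '[{"dy": 0.001}, {"dy": 0.001}, {"dy": 0.001}, {}, {}]'; python3 nudge.py '[{"dy": 0.001}, {"dy": 0.001}, {}, {}, {}]'
```

```text
time: 27.3
position: [0.465, 0.1911, 0.0371]
tool_rot: [0.705, 0.71, -0.001, -0.001]
ft_force: [-5.4, 1.0, 5.5]
grip_width: 0.0291
grip_force: 30.0
time: 27.72
position: [0.4651, 0.191, 0.0372]
tool_rot: [0.705, 0.709, -0.003, -0.003]
ft_force: [-9.5, 1.9, 9.7]
grip_width: 0.0296
grip_force: 30.0
time: 28.13
position: [0.4652, 0.191, 0.0373]
tool_rot: [0.705, 0.709, -0.005, -0.004]
ft_force: [-11.7, 1.6, 13.7]
grip_width: 0.0294
grip_force: 30.0
```

```bash
python3 nudge.py '[{"dx": 0.001, "dy": -0.001, "dz": -0.001}, {"dx": 0.001, "dy": -0.001, "dz": -0.001}, {"dx": 0.001}, {"dx": 0.001}, {"dx": 0.001}, {}, {}, {}]'; python3 nudge.py '[{"dx": 0.001}, {"dx": 0.001}, {"dx": 0.001}, {"dx": 0.001}, {}, {}, {}]'
```

```text
time: 28.8
position: [0.4652, 0.1949, 0.0379]
tool_rot: [0.704, 0.71, -0.004, -0.003]
ft_force: [-7.0, -2.3, -1.2]
grip_width: 0.0295
grip_force: 30.0
time: 29.38
position: [0.4652, 0.1956, 0.0383]
tool_rot: [0.703, 0.711, -0.007, -0.001]
ft_force: [-5.5, -17.7, 3.1]
grip_width: 0.029
grip_force: 30.0
```

```bash
python3 nudge.py '[{"dz": 0.001}, {"dz": 0.001}, {}, {}, {}]'; python3 nudge.py '[{}, {}, {}, {}, {"dz": -0.03}, {"dz": -0.04}, {"dz": -0.04}, {"dz": -0.04}, {"dz": -0.04}, {"dz": -0.04}, {"dz": -0.04}, {}, {}, {}]' 0.055
python3 - <<'E'
from h import *
from m2 import *
c=snap("wrist"); np.save("w11.npy",c,allow_pickle=True); o=robot.get_obs(); print(o["position"],o["tool_rot"].round(4))
print(pal(c,(.4645,.2678,.007)))
plan([0.634-.02,-0.046,0.30],0.08+np.pi/2)
E
```

```text
time: 29.8
position: [0.4651, 0.1951, 0.0373]
tool_rot: [0.703, 0.711, -0.007, -0.001]
ft_force: [-7.9, -20.5, 13.2]
grip_width: 0.0293
grip_force: 30.0
time: 30.97
position: [0.4698, 0.2004, 0.3072]
tool_rot: [0.705, 0.71, 0.001, 0.0]
ft_force: [0.6, 0.0, -1.1]
grip_width: 0.0548
grip_force: 0.0
[0.46907244 0.20020105 0.30611208] [ 7.046e-01  7.096e-01 -5.000e-04 -4.000e-04]
angles [ 0.0096  0.0094  0.0063 -0.056 ] edges [0.3632, 0.5842, 0.1481, 0.4003] n [45, 45, 45, 45]
[ 0.4637848   0.27064064 -0.00766864]
q6 0.18
pos [0.4691 0.2002 0.3061] turn 1.498 shift [0.1248 0.257  0.006 ]
```

```bash
python3 nudge.py '[{"turn": -0.1174}, {"turn": -0.1174}, {"turn": -0.1174}, {"turn": -0.1174}, {"turn": -0.1174}, {"turn": -0.1174}, {"turn": -0.1174}, {"turn": -0.1174}, {"turn": -0.1174}, {"turn": -0.1174}, {"turn": -0.1174}, {"turn": -0.1174}, {"turn": -0.1174}, {"turn": -0.1174}, {}, {}]' 0.06
python3 - <<'E'
from h import *
robot.camera("wrist"); plan([0.60,-0.046,0.30],0.08+np.pi/2)
E
```

```text
time: 32.35
position: [0.4689, 0.2001, 0.3054]
tool_rot: [-0.038, 0.999, -0.0, -0.002]
ft_force: [0.2, 0.4, -0.1]
grip_width: 0.06
grip_force: 0.0
q6 -1.46
pos [0.469  0.2001 0.3058] turn -0.0032 shift [-0.1109 -0.2558  0.0055]
```

```bash
python3 nudge.py '[{"dx": -0.0139, "dy": -0.032, "turn": -0.003}, {"dx": -0.0139, "dy": -0.032}, {"dx": -0.0139, "dy": -0.032}, {"dx": -0.0139, "dy": -0.032}, {"dx": -0.0139, "dy": -0.032}, {"dx": -0.0138, "dy": -0.032}, {"dx": -0.0138, "dy": -0.032}, {"dx": -0.0138, "dy": -0.0318}, {"dz": 0.006}, {}, {}, {}]'
cat > m4.py <<'E'
from h import *
def holes(c,box,lo=120,amin=12,amax=400):
    x0,y0,x1,y1=box
    m=np.zeros((480,640),np.uint8); m[y0:y1,x0:x1]=(c["img"][y0:y1,x0:x1].min(2)>lo)
    cn,hi=cv2.findContours(m,cv2.RETR_CCOMP,cv2.CHAIN_APPROX_NONE); out=[]
    for k,q in zip(cn,hi[0]):
        if q[3]>=0 and amin<cv2.contourArea(k)<amax and cv2.contourArea(cn[q[3]])>600:
            M=cv2.moments(k); out.append((round(cv2.contourArea(k)),round(M["m10"]/M["m00"],1),round(M["m01"]/M["m00"],1)))
    return out
E
python3 - <<'E'
from m4 import *
from m3 import housings
c=snap("wrist"); np.save("w12.npy",c,allow_pickle=True); print(robot.get_obs()["position"])
h=holes(c,(0,0,640,275))
for x in h: print(x,onz(c,[x[1:]],.014)[0][:2].round(4))
for q in housings(c,(0,0,640,275)): print(q)
h=hsv(c); print(blobs((abs(h[...,0].astype(int)-105)<12)&(h[...,1]>120)&(h[...,2]>100),300))
E
```

```text
time: 33.4
position: [0.6002, -0.0445, 0.3008]
tool_rot: [-0.041, 0.999, 0.0, -0.001]
ft_force: [0.8, 0.3, 0.4]
grip_width: 0.06
grip_force: 0.0
[ 0.60039151 -0.0442945   0.30111337]
(84, 543.4, 265.5) [0.6563 0.2225]
(40, 326.7, 252.7) [ 0.6613 -0.0287]
(41, 298.9, 252.9) [ 0.6641 -0.0604]
(198, 312.4, 233.0) [ 0.6396 -0.0468]
(26, 298.0, 202.6) [ 0.6063 -0.0655]
(26, 327.0, 202.2) [ 0.6033 -0.0335]
(25, 383.6, 101.5) [0.4926 0.0163]
(18, 360.8, 97.0) [ 0.4901 -0.008 ]
(143, 348.6, 94.4) [ 0.4886 -0.0209]
(23, 387.3, 88.3) [0.4793 0.0186]
(68, 388.1, 76.8) [0.4681 0.018 ]
(15, 324.5, 70.8) [ 0.4677 -0.0479]
(22, 392.5, 43.4) [0.4361 0.0185]
(20, 549.5, 196.5) [0.5767 0.2118]
(22, 626.7, 195.6) [0.5686 0.2975]
(20, 524.5, 194.5) [0.5768 0.1836]
(25, 597.1, 193.4) [0.5689 0.2639]
(21, 499.5, 192.6) [0.577  0.1555]
(20, 554.2, 173.8) [0.5517 0.2115]
(22, 528.9, 171.9) [0.552  0.1833]
(22, 503.6, 169.7) [0.5519 0.1552]
(35, 558.9, 150.5) [0.5267 0.211 ]
(20, 533.5, 148.5) [0.5269 0.1831]
(22, 508.0, 146.6) [0.5273 0.1553]
(28, 610.9, 137.2) [0.5083 0.2637]
(18, 634.0, 126.0) [0.4948 0.2
[... 207 characters left out ...]
0.2191]
(62, 539.8, 67.0) [0.4456 0.1725]
(27, 585.7, 24.0) [0.4017 0.2102]
(28, 558.3, 21.9) [0.4023 0.1821]
(32, 530.9, 19.3) [0.4023 0.1541]
(20, 542.8, 9.0) [0.392  0.1641]
(33, 549.0, 5.8) [0.3886 0.1696]
(0.6363, 0.2107, 'yaw', 1.0913, 'sides', 195.1, 63.2, 'px', (536.6031494140625, 247.08447265625))
(0.6328, -0.047, 'yaw', 0.0872, 'sides', 77.3, 50.3, 'px', (312.5, 226.5))
(0.557, -0.1221, 'yaw', 3.1407, 'sides', 8.8, 276.1, 'px', (249.17153930664062, 143.1364288330078))
(0.4568, -0.0072, 'yaw', 2.9465, 'sides', 87.6, 94.6, 'px', (365.1410827636719, 61.47095489501953))
(0.486, 0.2221, 'yaw', 0.0825, 'sides', 214.0, 171.5, 'px', (564.0, 106.0))
[(np.int32(6023), array([361.3,  61.6]))]
```

Run:
```python
from h import *
plan([0.6337,-0.047,0.020],0.088+np.pi/2)
```

```text
q6 -1.91
pos [ 0.6004 -0.0443  0.3011] turn -0.0044 shift [-0.0331 -0.0058  0.2811]
```

```bash
python3 nudge.py '[{"dx": -0.0166, "dy": -0.0029, "turn": -0.0044}, {"dx": -0.0165, "dy": -0.0029}, {"dz": 0.04}, {"dz": 0.04}, {"dz": 0.04}, {"dz": 0.04}, {"dz": 0.04}, {}, {}, {}]'
python3 - <<'E'
from h import *
robot.camera("wrist"); plan([0.6337,-0.047,0.020],0.088+np.pi/2)
E
```

```text
time: 34.28
position: [0.6362, -0.0483, 0.1035]
tool_rot: [-0.044, 0.999, -0.001, 0.002]
ft_force: [0.9, -0.9, 1.2]
grip_width: 0.0601
grip_force: 0.0
q6 -1.91
pos [ 0.6369 -0.0486  0.1046] turn -0.0002 shift [0.0036 0.0021 0.0846]
```

```bash
python3 nudge.py '[{"dx": 0.0015, "dy": 0.0015, "dz": 0.03}, {"dz": 0.03}, {"dz": 0.021}, {}, {}, {}, {}]'; python3 nudge.py '[{}, {}, {}, {}, {}, {}]' 0 30;  python3 - <<'E'
from h import *
robot.camera("wrist"); plan([0.6337,-0.047,0.02],1.659)
E
```

```text
time: 34.92
position: [0.6352, -0.0478, 0.0233]
tool_rot: [-0.044, 0.999, -0.001, 0.003]
ft_force: [-0.3, 0.7, 0.5]
grip_width: 0.0599
grip_force: 0.0
time: 35.42
position: [0.6328, -0.0472, 0.0201]
tool_rot: [-0.043, 0.999, 0.0, -0.0]
ft_force: [-0.5, -0.2, 1.8]
grip_width: 0.0295
grip_force: 30.0
q6 -1.91
pos [ 0.6328 -0.0472  0.0201] turn -0.0012 shift [-0.0009  0.0001  0.0001]
```

```bash
python3 nudge.py '[{"dz": -0.03}, {"dz": -0.04}, {"dz": -0.05}, {"turn": 0.1178}, {"turn": 0.1178}, {"turn": 0.1178}, {"turn": 0.1178}, {"turn": 0.1178}, {"turn": 0.1178}, {"turn": 0.1178}, {"turn": 0.1178}, {"turn": 0.1178}, {"turn": 0.1178}, {"turn": 0.1178}, {"turn": 0.1178}, {"turn": 0.1178}, {"turn": 0.1178}]'; python3 nudge.py '[{"dy": -0.035}, {"dy": -0.035}, {"dy": -0.035}, {"dy": -0.035}, {"dy": -0.034}, {}, {}, {}]'
python3 - <<'E'
from h import *
robot.camera("wrist"); plan([0.460,0.3467,0.06],0.008); print(robot.get_obs()["grip_force"])
E
```

```text
time: 36.88
position: [0.6321, -0.0471, 0.1309]
tool_rot: [0.706, 0.708, -0.001, -0.001]
ft_force: [-0.5, -0.1, -2.0]
grip_width: 0.0291
grip_force: 30.0
time: 37.55
position: [0.4598, -0.0492, 0.132]
tool_rot: [0.704, 0.71, 0.0, 0.001]
ft_force: [1.0, -0.5, -1.9]
grip_width: 0.0293
grip_force: 30.0
q6 -0.36
pos [ 0.4606 -0.0494  0.132 ] turn 0.0006 shift [0.3961 0.0024 0.0717]
30.00011353287846
```

```bash
python3 nudge.py '[{"dx": 0.033}, {"dx": 0.033}, {"dx": 0.033}, {"dx": 0.033}, {"dx": 0.033}, {"dx": 0.033}, {"dx": 0.033}, {"dx": 0.033}, {"dx": 0.033}, {"dx": 0.033}, {"dx": 0.033}, {"dx": 0.033}, {}, {"dz": 0.035}, {"dz": 0.0347}, {}, {}, {}, {}]'
python3 - <<'E'
from h import *
c=snap("wrist"); np.save("w13.npy",c,allow_pickle=True); plan([0.460,0.3467,0.038],0.008)
E
```

```text
time: 39.18
position: [0.4574, 0.3479, 0.0642]
tool_rot: [0.704, 0.71, 0.002, 0.001]
ft_force: [0.4, 0.0, -1.9]
grip_width: 0.0293
grip_force: 30.0
q6 0.45
pos [0.4574 0.3479 0.0644] turn 0.0004 shift [-0.0013  0.0025  0.0264]
```

```bash
python3 nudge.py '[{"dx": -0.001, "dy": 0.002, "dz": 0.011}, {"dz": 0.010}, {"dz": 0.003}, {"dz": 0.001}, {"dz": 0.0005}, {}, {}, {}, {}]'; python3 nudge.py '[{"dy": 0.001, "dz": -0.0003}, {"dy": 0.001}, {"dy": 0.001}, {"dy": 0.001}, {"dy": 0.001}, {}, {}, {}]'
```

```text
time: 39.98
position: [0.4575, 0.3458, 0.0379]
tool_rot: [0.704, 0.71, -0.0, 0.0]
ft_force: [-0.9, -1.7, 9.9]
grip_width: 0.0296
grip_force: 30.0
time: 40.65
position: [0.4579, 0.3458, 0.038]
tool_rot: [0.704, 0.71, -0.004, -0.002]
ft_force: [-8.9, 0.1, 13.8]
grip_width: 0.0293
grip_force: 30.0
```

```bash
python3 nudge.py '[{"dy": 0.001, "dz": -0.001}, {"dy": 0.001, "dz": -0.0005}, {}, {}, {}]'; python3 nudge.py '[{"dy": 0.001}, {"dy": 0.001}, {"dy": 0.001}, {}, {}]'; python3 nudge.py '[{"dy": 0.001}, {"dy": 0.001}, {}, {}, {}]'
```

```text
time: 41.07
position: [0.4635, 0.3461, 0.038]
tool_rot: [0.704, 0.71, -0.001, -0.001]
ft_force: [-3.1, 0.6, -0.1]
grip_width: 0.0291
grip_force: 30.0
time: 41.48
position: [0.4637, 0.346, 0.0381]
tool_rot: [0.704, 0.71, -0.003, -0.002]
ft_force: [-8.3, 2.1, 4.7]
grip_width: 0.0293
grip_force: 30.0
time: 41.9
position: [0.4638, 0.346, 0.0382]
tool_rot: [0.704, 0.71, -0.005, -0.003]
ft_force: [-11.7, 3.3, 7.8]
grip_width: 0.0292
grip_force: 30.0
```

```bash
python3 nudge.py '[{"dx": -0.001, "dy": -0.001, "dz": -0.0005}, {"dx": -0.001, "dy": -0.001, "dz": -0.0005}, {"dx": -0.001}, {"dx": -0.001}, {"dx": -0.001}, {}, {}, {}]'; python3 nudge.py '[{"dx": -0.001}, {"dx": -0.001}, {"dx": -0.001}, {}, {}, {}]'
```

```text
time: 42.57
position: [0.4638, 0.342, 0.0384]
tool_rot: [0.704, 0.71, -0.003, -0.003]
ft_force: [-8.9, 5.6, -0.3]
grip_width: 0.029
grip_force: 30.0
time: 43.07
position: [0.4639, 0.3416, 0.0388]
tool_rot: [0.705, 0.709, -0.0, -0.004]
ft_force: [-9.5, 13.9, 0.1]
grip_width: 0.0291
grip_force: 30.0
```

```bash
python3 nudge.py '[{"dx": -0.001, "dz": 0.001}, {"dz": 0.001}, {"dz": 0.001}, {}, {}, {}]'; python3 nudge.py '[{}, {}, {}, {}, {"dz": -0.03}, {"dz": -0.04}, {"dz": -0.04}, {"dz": -0.04}, {"dz": -0.04}, {"dz": -0.04}, {"dz": -0.04}, {}, {}, {}]' 0.055
python3 - <<'E'
from h import *
robot.camera("wrist"); plan([0.50,0.268,0.31],np.pi/2)
E
```

```text
time: 43.57
position: [0.4639, 0.3419, 0.0381]
tool_rot: [0.705, 0.709, 0.001, -0.004]
ft_force: [-14.3, 15.9, 13.1]
grip_width: 0.0296
grip_force: 30.0
time: 44.73
position: [0.4678, 0.3366, 0.306]
tool_rot: [0.704, 0.71, -0.0, 0.0]
ft_force: [0.3, -0.4, -1.6]
grip_width: 0.0549
grip_force: 0.0
q6 0.42
pos [0.4672 0.3365 0.3049] turn -1.5628 shift [-0.0328 -0.0685 -0.005 ]
```

```bash
python3 nudge.py '[{"turn": -0.1202}, {"turn": -0.1202}, {"turn": -0.1202}, {"turn": -0.1202}, {"turn": -0.1202}, {"turn": -0.1202}, {"turn": -0.1202}, {"turn": -0.1202}, {"turn": -0.1202}, {"turn": -0.1202}, {"turn": -0.1202}, {"turn": -0.1202}, {"turn": -0.1202}, {"dx": -0.0164, "dy": -0.0343, "dz": -0.002}, {"dx": -0.0164, "dy": -0.0342, "dz": -0.002}, {}, {}, {}, {}]'
cat > m5.py <<'E'
from m4 import *
from m2 import pal,studs
def check(c,P=(.4643,.2678,.009)):
    p=pal(c,P); print("pal",p.round(4))
    s=studs(c,P); print("studs",[x[2].tolist() for x in s])
    R=Ro.from_euler("z",P[2]).as_matrix()
    g=c["img"].min(2)
    for n,(hx,hy),l in(("far",(.074,0),0),("left",(0,.074),1),("right",(0,-.074),1)):
        H=[]
        for sx in(-1,1):
            for sy in(-1,1):
                d=np.array([hx,hy,.032])+(np.array([.029*sx,.016*sy,0]) if not l else np.array([.016*sx,.029*sy,0]))
                u=proj(c,R@d+[P[0],P[1],0])[0]; a,b=int(round(u[0])),int(round(u[1]))
                if not(8<b<272): H.append([np.nan]*2); continue
                w=g[b-7:b+8,a-7:a+8].astype(float); m=np.clip(130-w,0,60)
                nn,lab,st,ce=cv2.connectedComponentsWithStats((m>0).astype(np.uint8))
                k=min(range(1,nn),key=lambda i:np.hypot(*(ce[i]-7))) if nn>1 else 0
                m=m*(lab==k); yy,xx=np.mgrid[:15,:15]
                q=np.array([(m*xx).sum(),(m*yy).sum()])/max(m.sum(),1)+[a-7,b-7]
                H.append((R.T@(onz(c,[q],.032)[0]-[P[0],P[1],0]))[:2]-d[:2])
        H=np.array(H)*1000
        print(n,"hole errs mm",H.round(1).tolist(),"mean",np.nanmean(H,0).round(2))
E
python3 - <<'E'
from m5 import *
c=snap("wrist"); np.save("w14.npy",c,allow_pickle=True); check(c)
for h in holes(c,(0,0,200,272)): print(h,onz(c,[h[1:]],.008)[0][:2].round(4))
E
```

```text
time: 46.37
position: [0.4995, 0.2693, 0.3092]
tool_rot: [-0.001, 1.0, -0.0, -0.001]
ft_force: [1.0, 0.3, 0.3]
grip_width: 0.0552
grip_force: 0.0
angles [0.0058 0.0089 0.0078] edges [0.3667, None, 0.1409, 0.3865] n [45, 0, 45, 45]
pal [0.4647 0.2672 0.0075]
studs [[0.4647, 0.2667]]
far hole errs mm [[-0.4, -1.0], [-0.4, -1.0], [-0.5, -1.2], [-0.5, -1.2]] mean [-0.47 -1.1 ]
left hole errs mm [[-0.4, -1.1], [-0.3, -1.0], [-0.4, -1.1], [-0.4, -1.1]] mean [-0.35 -1.08]
right hole errs mm [[-0.4, -1.1], [-0.4, -1.0], [-0.5, -1.1], [-0.7, -0.8]] mean [-0.47 -1.  ]
```

```bash
python3 nudge.py '[{"dx": 0.001, "dy": -0.035}, {"dx": 0.001, "dy": -0.035}, {"dx": 0.001, "dy": -0.035}, {"dx": 0.001, "dy": -0.035}, {"dx": 0.001, "dy": -0.035}, {"dx": 0.001, "dy": -0.035}, {"dx": 0.001, "dy": -0.035}, {"dx": 0.001, "dy": -0.034}, {"dz": 0.03}, {"dz": 0.03}, {}, {}, {}, {}]'
cat > m6.py <<'E'
from h import *
def keeper(c,zt=.008):
    h=hsv(c); m=((abs(h[...,0].astype(int)-105)<14)&(h[...,1]>90)&(h[...,2]>60)).astype(np.uint8)
    cn,hi=cv2.findContours(m,cv2.RETR_CCOMP,cv2.CHAIN_APPROX_NONE)
    i=max((i for i in range(len(cn)) if hi[0][i][3]<0),key=lambda i:cv2.contourArea(cn[i]))
    w=onz(c,cv2.convexHull(cn[i])[:,0],zt)[:,:2]; (cx,cy),r=cv2.minEnclosingCircle((w*1000).astype(np.float32)); e=cv2.fitEllipse((onz(c,cn[i][:,0],zt)[:,:2]*1000).astype(np.float32))
    H=[]
    for k,q in zip(cn,hi[0]):
        if q[3]==i and cv2.contourArea(k)>40:
            M=cv2.moments(k); u=np.array([M["m10"],M["m01"]])/M["m00"]; v=onz(c,[u],zt)[0][:2]
            H.append((cv2.contourArea(k),u.round(1).tolist(),(v*1000).round(1).tolist(),round(float(np.hypot(v[0]-e[0][0]/1e3,v[1]-e[0][1]/1e3)*1000),1), round(float((np.arctan2(v[1]-e[0][1]/1e3,v[0]-e[0][0]/1e3)-np.pi/4)%(np.pi/2)),3)))
    print("circle",cx,cy,r,"ell",e); 
    for x in H: print(x)
E
python3 - <<'E'
from m6 import *
c=snap("wrist","w15"); np.save("w15.npy",c,allow_pickle=True); print(robot.get_obs()["position"]); keeper(c)
E
```

```text
time: 47.58
position: [0.4938, -0.0097, 0.2521]
tool_rot: [-0.001, 1.0, -0.0, 0.002]
ft_force: [-0.0, -0.3, -0.5]
grip_width: 0.0552
grip_force: 0.0
[ 0.49376871 -0.0097352   0.25209781]
circle 454.98406982421875 -10.703559875488281 49.98704528808594 ell ((454.9852600097656, -10.781917572021484), (98.73180389404297, 98.86955261230469), 116.52842712402344)
(163.5, [293.8, 175.7], [465.8, -33.3], 25.0, 1.233)
(1006.5, [318.2, 170.7], [460.9, -9.3], 6.1, 1.036)
(164.0, [339.9, 152.9], [443.7, 11.8], 25.2, 1.249)
(174.0, [305.3, 140.8], [432.3, -21.8], 25.2, 1.236)
```

Run:
```python
from h import *
plan([0.4549,-0.0107,0.025],1.241)
```

```text
q6 -1.82
pos [ 0.4938 -0.0097  0.2521] turn 0.3318 shift [ 0.0373 -0.0136  0.227 ]
```

```bash
python3 nudge.py '[{"turn": 0.111}, {"turn": 0.111}, {"turn": 0.11}, {"dx": 0.0187, "dy": -0.0068}, {"dx": 0.0186, "dy": -0.0068}, {"dz": 0.04}, {"dz": 0.04}, {"dz": 0.04}, {"dz": 0.03}, {}, {}, {}, {}]' 0.06
python3 - <<'E'
from m6 import *
c=snap("wrist"); np.save("w16.npy",c,allow_pickle=True); keeper(c); plan([0.4549,-0.0107,0.025],1.241)
E
```

```text
time: 48.72
position: [0.4549, -0.0113, 0.1026]
tool_rot: [0.165, 0.986, -0.0, 0.003]
ft_force: [0.4, 0.7, 0.5]
grip_width: 0.0596
grip_force: 0.0
circle 454.74530029296875 -10.62002944946289 49.7978515625 ell ((453.934814453125, -10.28083324432373), (96.56488037109375, 99.06192779541016), 161.82803344726562)
(2949.0, [318.5, 257.0], [465.0, -14.0], 11.6, 0.459)
(344.0, [346.1, 213.1], [443.0, 12.2], 25.0, 1.24)
(343.5, [290.9, 213.2], [431.6, -21.2], 24.9, 1.239)
q6 -1.51
pos [ 0.4547 -0.0112  0.1026] turn -0.0013 shift [0.0004 0.0005 0.0776]
```

```bash
python3 nudge.py '[{"dy": 0.0005, "dz": 0.03}, {"dz": 0.03}, {"dz": 0.0165}, {}, {}, {}]'; python3 nudge.py '[{}, {}, {}, {}, {}, {}]' 0 40
python3 - <<'E'
from m6 import *
c=snap("wrist"); np.save("w17.npy",c,allow_pickle=True); keeper(c); print(robot.get_obs()["position"],robot.get_obs()["tool_rot"])
E
```

```text
time: 49.27
position: [0.4542, -0.0107, 0.0254]
tool_rot: [0.165, 0.986, -0.0, 0.002]
ft_force: [0.7, 0.2, 0.9]
grip_width: 0.0597
grip_force: 0.0
time: 49.77
position: [0.4531, -0.0104, 0.0241]
tool_rot: [0.165, 0.986, 0.0, 0.0]
ft_force: [0.0, 0.5, 3.3]
grip_width: 0.0278
grip_force: 40.4
circle 446.62396240234375 -8.316883087158203 48.26382827758789 ell ((434.6629333496094, -3.972933292388916), (55.05487060546875, 95.37028503417969), 160.71925354003906)
(605.0, [356.0, 249.5], [442.5, 11.8], 17.6, 0.326)
(616.0, [278.6, 249.6], [431.1, -21.3], 17.7, 0.58)
(98.5, [413.8, 246.6], [449.7, 36.9], 43.6, 0.433)
(46.0, [401.4, 224.5], [438.1, 34.5], 38.6, 0.697)
(78.5, [356.6, 220.4], [429.7, 16.2], 20.7, 1.026)
(235.5, [264.1, 226.3], [418.8, -23.7], 25.3, 0.108)
[ 0.45311583 -0.01035364  0.02411229] [1.65097634e-01 9.86277209e-01 5.51996443e-05 1.90412659e-04]
```

```bash
python3 nudge.py '[{"dz": -0.03}, {"dz": -0.04}, {"dz": -0.04}, {"turn": -0.114}, {"turn": -0.113}, {"turn": -0.113}, {}, {}, {}]'
python3 - <<'E'
from h import *
robot.camera("wrist"); plan([0.4638,0.2674,0.095],1.579); print(robot.get_obs()["grip_force"])
E
```

```text
time: 50.57
position: [0.4523, -0.0103, 0.1333]
tool_rot: [-0.003, 1.0, 0.0, -0.001]
ft_force: [0.1, -1.0, -4.5]
grip_width: 0.0283
grip_force: 40.0
q6 -1.85
pos [ 0.4525 -0.0103  0.1334] turn -0.0016 shift [-0.0136  0.2776  0.0385]
39.999680472537875
```

```bash
python3 nudge.py '[{"dx": -0.0014, "dy": 0.0278, "turn": -0.0016}, {"dx": -0.0014, "dy": 0.0278}, {"dx": -0.0014, "dy": 0.0278}, {"dx": -0.0014, "dy": 0.0278}, {"dx": -0.0014, "dy": 0.0278}, {"dx": -0.0014, "dy": 0.0278}, {"dx": -0.0013, "dy": 0.0277}, {"dx": -0.0013, "dy": 0.0277}, {"dx": -0.0013, "dy": 0.0277}, {"dx": -0.0013, "dy": 0.0277}, {}, {"dz": 0.02}, {"dz": 0.0185}, {}, {}, {}, {}]'
python3 - <<'E'
from m6 import *
c=snap("wrist","w18"); np.save("w18.npy",c,allow_pickle=True); plan([0.4638,0.2674,0.06],1.579)
o=robot.get_obs(); keeper(c,o["position"][2]-.0241+.008)
E
```

```text
time: 52.03
position: [0.4647, 0.2673, 0.0963]
tool_rot: [-0.005, 1.0, 0.0, 0.001]
ft_force: [-0.8, 0.9, -5.1]
grip_width: 0.0279
grip_force: 40.0
q6 -1.27
pos [0.4647 0.2673 0.0964] turn 0.0012 shift [0.001  0.0001 0.0364]
circle 458.1094055175781 267.26385498046875 48.007511138916016 ell ((445.28961181640625, 267.0888366699219), (54.91494369506836, 94.8871841430664), 0.09004125744104385)
(630.5, [355.8, 249.5], [447.2, 284.5], 17.5, 0.675)
(632.0, [278.7, 249.6], [447.5, 249.6], 17.6, 0.914)
```

```bash
python3 nudge.py '[{"dx": 0.001, "dz": 0.005, "turn": 0.001}, {"dz": 0.005}, {"dz": 0.003}, {}, {}, {}]'; python3 nudge.py '[{"dz": 0.002}, {"dz": 0.002}, {"dz": 0.002}, {}, {}, {}]';  python3 nudge.py '[{"dz": 0.002}, {"dz": 0.002}, {}, {}, {}]'
```

```text
time: 52.58
position: [0.4629, 0.2673, 0.0823]
tool_rot: [-0.005, 1.0, -0.0, -0.0]
ft_force: [0.5, -0.6, -4.3]
grip_width: 0.0282
grip_force: 40.0
time: 53.08
position: [0.4628, 0.2673, 0.0764]
tool_rot: [-0.005, 1.0, -0.0, -0.0]
ft_force: [-0.5, -0.0, -4.5]
grip_width: 0.0281
grip_force: 40.0
time: 53.5
position: [0.4628, 0.2673, 0.0724]
tool_rot: [-0.005, 1.0, -0.0, -0.0]
ft_force: [0.3, 0.3, -4.7]
grip_width: 0.0285
grip_force: 40.0
```

```bash
python3 nudge.py '[{"dx": -0.0007, "dz": 0.002}, {"dz": 0.002}, {"dz": 0.002}, {}, {}]';  python3 nudge.py '[{"dz": 0.002}, {"dz": 0.002}, {"dz": 0.002}, {}, {}, {}]'; python3 nudge.py '[{"dz": 0.001}, {"dz": 0.001}, {"dz": 0.001}, {}, {}, {}]'
```

```text
time: 53.92
position: [0.4634, 0.2672, 0.0662]
tool_rot: [-0.005, 1.0, -0.0, -0.0]
ft_force: [-0.2, 0.4, -4.8]
grip_width: 0.0282
grip_force: 40.0
time: 54.42
position: [0.4636, 0.2673, 0.0604]
tool_rot: [-0.005, 1.0, -0.0, 0.0]
ft_force: [1.0, -0.0, -4.6]
grip_width: 0.0283
grip_force: 40.0
time: 54.92
position: [0.4636, 0.2673, 0.0581]
tool_rot: [-0.005, 1.0, 0.0, 0.0]
ft_force: [-2.1, -1.3, 5.6]
grip_width: 0.0283
grip_force: 40.0
```

```bash
python3 nudge.py '[{}, {}, {}, {}, {"dz": -0.02}, {"dz": -0.03}, {"dz": -0.04}, {}, {}, {}]' 0.055
python3 - <<'E'
from m5 import *
c=snap("wrist"); np.save("w19.npy",c,allow_pickle=True); s=snap("side")
h=hsv(c); r=blobs(((h[...,0]<8)|(h[...,0]>172))&(h[...,1]>150)&(h[...,2]>90),8); h=hsv(s); t=blobs(((h[...,0]<8)|(h[...,0]>172))&(h[...,1]>150)&(h[...,2]>90),8); print(r,t)
print(tri(c,r[0][1],s,t[0][1]))
plan([0.386,0.2182,0.147],1.579)
E
```

```text
time: 55.75
position: [0.4632, 0.2672, 0.1472]
tool_rot: [-0.005, 1.0, -0.0, -0.0]
ft_force: [0.5, 0.2, -0.4]
grip_width: 0.0549
grip_force: 0.0
[(np.int32(368), array([232. , 110.7]))] [(np.int32(43), array([383.4, 254.7])), (np.int32(497), array([184.4, 412.6])), (np.int32(418), array([206.4, 470.9]))]
[0.38240276 0.21904493 0.07184341]
q6 -1.27
pos [0.4624 0.2669 0.1461] turn 0.0008 shift [ 0.0768 -0.0481 -0.0007]
```

```bash
python3 nudge.py '[{"dx": 0.026, "dy": -0.016}, {"dx": 0.026, "dy": -0.016}, {"dx": 0.0255, "dy": -0.0161}, {}, {"dz": 0.03}, {"dz": 0.03}, {"dz": 0.024}, {}, {}, {}]' 0.04; python3 nudge.py '[{}, {}, {}, {}, {}, {}]' 0 6
```

```text
time: 56.68
position: [0.3867, 0.2186, 0.0635]
tool_rot: [-0.005, 1.0, -0.0, -0.0]
ft_force: [0.2, 0.1, -0.2]
grip_width: 0.0395
grip_force: 0.0
time: 57.18
position: [0.3866, 0.2184, 0.0638]
tool_rot: [-0.005, 1.0, -0.0, 0.0]
ft_force: [0.8, -1.6, 1.8]
grip_width: 0.0099
grip_force: 6.0
```

```bash
python3 nudge.py '[{"dx": -0.006, "dy": 0.0017}, {"dx": -0.006, "dy": 0.0016}, {"dx": -0.0061, "dy": 0.0038}, {"dx": -0.0061, "dy": 0.0037}, {"dx": -0.0048, "dy": 0.0054}, {"dx": -0.0047, "dy": 0.0054}, {"dx": -0.0029, "dy": 0.0066}, {"dx": -0.0029, "dy": 0.0065}, {"dx": -0.0009, "dy": 0.0064}, {"dx": -0.0009, "dy": 0.0064}, {"dy": 0.001}, {"dy": 0.001}, {}, {}, {}]'
```

```text
time: 58.43
position: [0.4306, 0.2672, 0.064]
tool_rot: [-0.006, 1.0, -0.001, 0.003]
ft_force: [6.6, -10.0, 2.8]
grip_width: 0.0098
grip_force: 6.0
```

```bash
python3 nudge.py '[{"dy": -0.001}, {}, {}, {}, {"dz": -0.03}, {"dz": -0.04}, {"dz": -0.04}, {"dz": -0.04}, {"dz": -0.04}, {"dz": -0.04}, {"dx": -0.024, "dz": -0.015}, {"dx": -0.024}, {"dx": -0.024}, {}, {}, {}, {}]' 0.04
python3 - <<'E'
from m5 import *
from m6 import keeper
c=snap("wrist","w20"); s=snap("side"); print(robot.get_obs()["position"])
check(c); keeper(c,.042)
h=hsv(c); r=blobs(((h[...,0]<8)|(h[...,0]>172))&(h[...,1]>150)&(h[...,2]>90),8);h=hsv(s); t=blobs(((h[...,0]<8)|(h[...,0]>172))&(h[...,1]>150)&(h[...,2]>90),8)
p=tri(c,r[0][1],s,t[0][1]); print(r,t[:1],p,"latch",np.pi/2+np.arctan2(p[1]-.2666,p[0]-.3793)-.009)
E
```

```text
time: 59.85
position: [0.4976, 0.2681, 0.3078]
tool_rot: [-0.005, 1.0, -0.0, -0.001]
ft_force: [-0.2, -0.0, 0.2]
grip_width: 0.0402
grip_force: 0.0
[0.49806777 0.26816228 0.30817205]
angles [0.0083 0.0092 0.0065] edges [0.3668, None, 0.1407, 0.3861] n [45, 0, 45, 45]
pal [0.4646 0.2672 0.008 ]
studs [[0.4405, 0.2668], [0.4457, 0.2492], [0.4458, 0.2843], [0.4689, 0.2671], [0.4814, 0.2495], [0.4809, 0.2847]]
far hole errs mm [[-1.4, 0.3], [-2.2, -1.0], [-0.6, -1.2], [-0.5, -1.2]] mean [-1.17 -0.77]
left hole errs mm [[2.2, -2.9], [-0.4, -1.1], [-3.0, -2.4], [-0.2, -1.2]] mean [-0.36 -1.9 ]
right hole errs mm [[-0.5, -1.0], [1.5, 2.0], [-0.4, -1.0], [-2.1, 2.1]] mean [-0.39  0.52]
circle 465.7137145996094 267.010009765625 49.76173782348633 ell ((467.5106201171875, 267.0071716308594), (92.95730590820312, 99.28909301757812), 179.94615173339844)
(1065.5, [316.9, 178.3], [472.8, 267.1], 5.3, 0.8)
(169.5, [334.1, 153.3], [447.1, 284.6], 26.9, 0.074)
(171.5, [299.5, 153.3], [447.5, 249.0], 26.9, 1.518)
[(np.int32(24), array([314.7, 134.2]))] [(np.int32(40), array([364.2, 269.6]))] [0.42733613 0.26472102 0.06683394] latch 1.5227003231276175
```

```bash
python3 -c "
from rig import robot
print(robot.hand_in())"
```

```text
the job is handed in; nothing more can be done
None
```

I handed the job in at about 60 s on the robot clock. All three housings are in their nests against the dowels and buttons, the keeper lies on the hub over the studs, and the latch reads about 1.52 rad over it; `hand_in()` gave no verdict, so this rests on my final camera and contact readings.

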